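Turn a compressor flywheel just over compression and set its holding lever

ROBOT

A 7-joint arm with a two-finger parallel gripper is mounted at the origin on the work surface. World frame = base frame: x ahead of the robot, y to its left, z up, the work surface at z = 0. Lengths are in m, angles in rad, forces in N, time in s.
With the tool pointing down it reaches from about 0.4 to 0.85 m from the base axis. Payload 4.5 kg.
Tool frame: the origin (TCP) lies midway between the tips of the shut fingers; the grasp point (between the pads) lies 19 mm behind it; z points along the fingers, y is the direction in which the jaws open and shut (so a half turn about z gives the same grasp; the last joint's range is limited). The gripper opens to 88 mm and grips with 3 to 60 N. Pads are 18 mm wide; open, the fingers measure 123 mm over their backs; the gripper's body (75 mm by 187 mm) begins 45 mm behind the grasp point.
Start: joints at [1.355, 0.689, -0.195, 1.565, 0.157, 0.902, -0.215], TCP at [0.155, -0.606, 0.239] pointing down, gripper open.
Joint ranges: [-3.01, 3.01], [-0.46, 2.08], [-1.47, 1.51], [0.13, 2.56], [-1, 4.14], [0.04, 2.09], [-2.66, 2.66]. Speed limits (rad/s): [2.57, 2.57, 3.14, 3.14, 3.14, 3.14, 3.14].

INTERFACE

Orientations are given as a unit quaternion [x, y, z, w].
In Python, from plant import get_state, snapshot, finish_job, regions_of gives the robot as it stands.
- The arm moves only by the tool send_rows, never from a script. Its argument "series" is a list of rows, each an object of numbers: "grip": the opening, from 0 (shut) to 1 (fully open); "dx", "dy", "dz": the shift along the tool's x, y, z in mm; "turn": the turn about the tool's z in rad. A call has 1 to 20 rows; each row shifts and turns the commanded pose from where the row before left it, along the tool's axes as they then stand; what a row does not reach is not made up. A row lasts 1/10 s, in which the tool goes at most 50 mm and 8.59 degrees, less where a joint would pass 70% of its speed; a pose out of reach is approached as far as the arm can. A call is refused whole if a number of a shift passes 50 or a number of a turn 0.15, either way. A call with a gripper value outside its range is refused whole. The fingers move at their own pace and stop on an object; "force" is the grip in N (left out, the last holds). Time passes only in rows, so rows that do not move let the fingers close. It gives the time, the measured TCP pose, the force and the opening at its end, in the units of the state.
- get_state(): the state, without advancing time (a new reading comes with each control period).
- snapshot(name): name is "side" or "top" or "wrist"; returns a dict with "img" (480x640x3 uint8, red, green, blue), "depth" (480x640 float32, m along the optical axis (not along the pixel's ray), 0 where there is no reading), "fov_y" (degrees; the focal length in pixels is half the picture's height over the tangent of half this angle, whatever the lens; pixels are square), "cx", "cy" (the principal point, pixels), "R" (3x3) and "t" (3): a world point X has camera coordinates R X + t. Camera axes: x right, y down, z forward; pixel columns grow to the right and rows downward; lengths in m; the calibration is good to about 2 mm. The wrist camera is an equidistant fisheye: a pixel r from the principal point sees the ray r / f radians off the axis. A picture is of the moment at which its call begins.
- finish_job(): hands the job in, once; it reports no verdict.
Trained networks look in a picture, given as the dict that the camera call returned (one of the last four; its "shot" number tells which), for a name from the list of things; names that differ only in an ending like _2 or _b are one class to them, and where a whole thing is asked for, a point or a joint stands for the part that bears it (a point fixed in the world has none). Each returns a list of dicts, best first, with "score" (0 to 1); they miss things now and then, are a little off and sometimes report something else, mostly with a low value. They report only what shows in the picture. A call takes as long as a camera call.
- regions_of(picture, target): "pixels" (480x640 bool, what is visible of it) and "extent" ([left, top, right, bottom] in pixels, round what is visible of it).
The state is a dict: "clock": time; "q": joint angles; "qd": joint speeds; "joint_torque": joint torques, N m; "tool_pos": TCP position; "eef_rot": TCP orientation; "contact_force": force on the tool from outside, world axes, zero at the start; "moment": the same for the moment, N m; "opening": opening from 0.0 (shut) to 1.0 (fully open).
Only numpy, scipy, OpenCV 4.12 (cv2) and the standard library are available. Lean on these libraries where they do the work, as an engineer would, in place of code of your own. Each camera call takes 0.05 s, during which the arm holds its last target.

TASK

Grip the flywheel's handle lightly (no harder than about 60 N) and turn the compressor's flywheel slowly clockwise, seen from above. You will feel it stiffen to a peak and ease off again: stop just past the top of compression, where the resistance has died away and the flywheel stays put by itself when you let go, and do not let it run on. Let go, and only then swing the holding lever gently by its knob, fully over the rim to its stop, leaving the things on the bench alone.

Things in the scene. Friction and masses are not known exactly. Their poses are not given: they have to be found in the camera images.
- wheel_axis (a point): Centre of the flywheel's top face, on its upright shaft axis, 107 mm above the bench. Fixed to the housing: x points along the pump's finned cylinder (away from the robot within 15 degrees), z up. The flywheel is a dark steel disc of 6 kg, 230 mm across, 22 mm thick, lying flat on a small air-compressor pump bolted to an 8 mm steel plate of 320 x 380 mm.
- handle_mid (a point): Middle of the flywheel's handle: an upright black plastic grip, 22 mm across, 58 mm tall (110 to 168 mm above the bench, this point at 142 mm), on the flywheel's face 95 mm from the shaft axis. It spins freely on its own axis, so a hand can keep its heading all the way round. The top of compression lies 120 to 212 degrees clockwise of its start; no mark shows it.
- pump: Fixed; origin on the bench under the shaft, x along the cylinder, z up. Clockwise, compression resists little at first, rises to about 10 N at the handle 60 degrees before its top, falls evenly to 0 at the top, then pushes on, 16 N per rad. Friction adds about 4 N against any motion (halted, it can hide up to 4 N either way) and holds the wheel alone up to about 13 degrees past the top.
- pin_tip (a point): Tip of a steel follower pin, 10 mm across, that sticks out level from the housing under the flywheel, opposite the cylinder (towards the robot), 45 mm above the bench. It creeps out by 2 mm per radian of clockwise shaft turn; the tip is 96.3 mm from the shaft axis at the top of compression: too small a travel to set the flywheel by.
- holder_pivot (a point): Pivot of the holding lever, on a pillar 165 mm from the shaft axis on the pump's -y side (the robot's right), 113 mm above the bench. The lever is a level L of flat steel bar 18 mm wide, 8 mm thick, underside at 113 mm (hub top 125 mm): a 65 mm arm with a rubber pad, and at right angles a 75 mm arm with the knob.
- knob_mid (a point): Middle of the holding lever's knob: an upright black round peg fixed to the lever, 16 mm across, 45 mm tall (121 to 166 mm above the bench, this point at 144 mm), 75 mm from the pivot. At the start it lies outward of the pivot, towards the pump's -y; it is swung through a quarter circle to the pivot's +x side (away from the robot).
- holder (a joint): Angle of the holding lever in rad: 0 with the pad arm along the pump's +x, clear of the flywheel, and the knob arm along -y; grows anticlockwise from above to a stop at 1.5, the pad arm then pointing at the shaft, over the rim, the knob arm along +x. Starts at 0 to 0.25. Stiff pivot (about 2 N at the knob); stays where it is left.
- spanner: A spanner lying on the bench; bystander.
- oil: An aluminium can 60 mm wide, 150 mm tall, standing on the bench; bystander.
- bearing: A steel bearing ring 72 mm across, 18 mm tall, lying on the bench; bystander.
- offcut: An offcut of 40 mm square steel tube, 110 mm long; bystander.

How it is judged:
On the way, in this order (a step that is already met when the one before it is completed fails the run):
1. the flywheel stands just past the top of compression (0.02 to 0.3 rad past) with the hand off it, the holding lever still away (x of pin_tip in the frame of pump between -0.096883 and -0.096323 m and contact force between the fingers and pump below 0.5 N and value of joint holder below 0.6 rad), for 0.3 s.
2. the holding lever is fully over the rim (value of joint holder above 1.35 rad), for 0.2 s.
At the end, for the whole second after the job is handed in: The flywheel rests 0.02 to 0.3 rad clockwise past the top of compression (follower pin tip 96.32 to 96.88 mm out from the shaft axis), the holding lever is at 1.35 rad or more, over the rim, and the robot touches nothing (x of pin_tip in the frame of pump between -0.096883 and -0.096323 m and value of joint holder above 1.35 rad).
It fails at once if the flywheel ran on more than 0.5 rad past the top of compression (x of pin_tip in the frame of pump below -0.09728 m).
It fails at once if a thing on the bench was moved by more than 20 mm (distance of any of spanner, oil, bearing, offcut from where it was at the start of the episode above 0.02 m).
It fails at once if the handle or lever was squeezed or forced: the fingers' contact forces on the pump added up to over 150 N (contact force between the fingers and pump above 150 N).
It also fails if it takes over 72 s, if anything falls off the work surface, if the arm or the gripper's body presses on something with over 40 N, if the wrist force passes 120 N, or if a joint passes its speed limit or range.

## Working session

There is one attempt and no reset: what is moved stays moved. The work goes in short steps, Python scripts to look and compute and a tool call to move; the robot and the scene stay as the last step left them, time stands still between calls to the robot, and variables do not carry over. Pictures are saved under pics/ and viewed, and the job is handed in when it is done.

Besides the shell and the picture viewer there is one more tool, called after "Call:" as name(argument=value, ...) on one line, values as JSON. send_rows: Moves the arm, as the interface text tells. Its arguments: {"type":"object","properties":{"series":{"type":"array","items":{"type":"object","properties":{"grip":{"type":"number"},"dx":{"type":"number"},"dy":{"type":"number"},"dz":{"type":"number"},"turn":{"type":"number"}}}},"force":{"type":"number"}},"required":["series"]}

```bash
ls; mkdir -p pics; python3 - <<'E'
from plant import *
import cv2,numpy as np
s=get_state(); print({k:np.round(v,3) for k,v in s.items()})
for n in ["side","top","wrist"]:
    p=snapshot(n); cv2.imwrite(f"pics/{n}0.png",p["img"][:,:,::-1]); print(n,p["fov_y"],p["cx"],p["cy"],p["R"],p["t"],p["shot"])
    np.savez(f"{n}0.npz",**{k:v for k,v in p.items()})
    for t in ["handle_mid","knob_mid","holder_pivot","pin_tip","wheel_axis","pump","holder"]:
        try:
            for d in regions_of(p,t)[:2]: print(t,round(d["score"],2),d["extent"],d["pixels"].sum())
        except Exception as e: print(t,e)
E
```

```text
pics
{'clock': np.float64(0.0), 'q': array([ 1.355,  0.69 , -0.195,  1.566,  0.157,  0.902, -0.215]), 'qd': array([ 0.001, -0.002, -0.001,  0.   , -0.   , -0.001,  0.001]), 'joint_torque': array([-1.0000e-03, -5.2758e+01, -1.2670e+00, -1.5343e+01, -5.3000e-02,
        6.0000e-03,  0.0000e+00]), 'tool_pos': array([ 0.154, -0.605,  0.238]), 'eef_rot': array([ 0.992,  0.125, -0.   , -0.001]), 'contact_force': array([-0.037, -0.2  , -0.199]), 'moment': array([0.019, 0.017, 0.03 ]), 'opening': np.float64(1.0)}
side 52.70597092776268 324.2408042599543 245.50360892174692 [[-0.9878935  -0.15511615  0.00232677]
 [-0.10217906  0.6393193  -0.76212221]
 [ 0.11672991 -0.75313333 -0.64742901]] [0.49240163 0.16167097 1.33697137] 1
handle_mid 0.64 [347.4, 252.2, 358.9, 272.8] 126
handle_mid 0.23 [230.6, 203.0, 381.4, 369.5] 13517
knob_mid 0.89 [308.7, 201.8, 338.9, 234.8] 360
knob_mid 0.31 [214.8, 385.8, 270.0, 419.3] 1377
holder_pivot 0.92 [231.8, 200.7, 377.1, 371.8] 13726
pin_tip 0.49 [233.5, 200.5, 381.5, 368.7] 13602
wheel_axis 0.79 [230.8, 204.0, 380.9, 368.0] 13667
pump 0.69 [229.8, 201.6, 37
[... 263 characters left out ...]
0.01179318 -0.98334983]] [-0.03375272  0.5345962   1.39130033] 2
handle_mid 0.63 [293.0, 270.0, 298.9, 280.9] 77
knob_mid 0.74 [346.7, 225.8, 387.7, 252.8] 467
knob_mid 0.6 [291.9, 272.5, 299.7, 281.8] 80
holder_pivot 0.71 [216.2, 171.4, 385.7, 310.6] 16678
pin_tip 0.22 [148.5, 190.0, 177.1, 235.0] 718
wheel_axis 0.62 [213.0, 171.1, 382.9, 308.8] 16644
pump 0.88 [216.2, 168.0, 384.3, 309.6] 16673
holder 0.98 [345.2, 223.0, 383.3, 252.8] 454
wrist 65.70646984690485 317.40903040426537 243.79695221317195 [[ 2.47529581e-01 -9.68880329e-01  1.24279652e-04]
 [-9.31857685e-01 -2.38035910e-01  2.73825055e-01]
 [-2.65274126e-01 -6.78956119e-02 -9.61779509e-01]] [-0.62457126 -0.0388699   0.38831746] 3
```

```bash
python3 - <<'E'
import cv2
for n,(x0,y0,x1,y1) in dict(side=(180,150,420,420),top=(120,120,440,340)).items():
    im=cv2.imread(f"pics/{n}0.png")[y0:y1,x0:x1]; s=min(800/(x1-x0),600/(y1-y0)); cv2.imwrite(f"pics/{n}0c.png",cv2.resize(im,None,fx=s,fy=s,interpolation=cv2.INTER_CUBIC)); print(s)
E
```

```text
2.2222222222222223
2.5
```

View pics/top0.png

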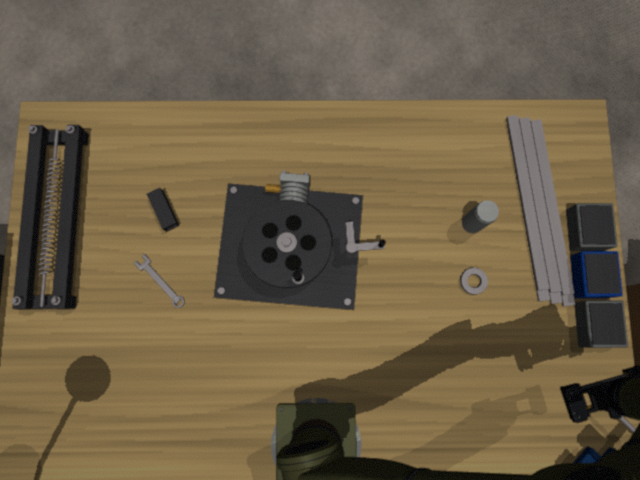

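View pics/top0c.png

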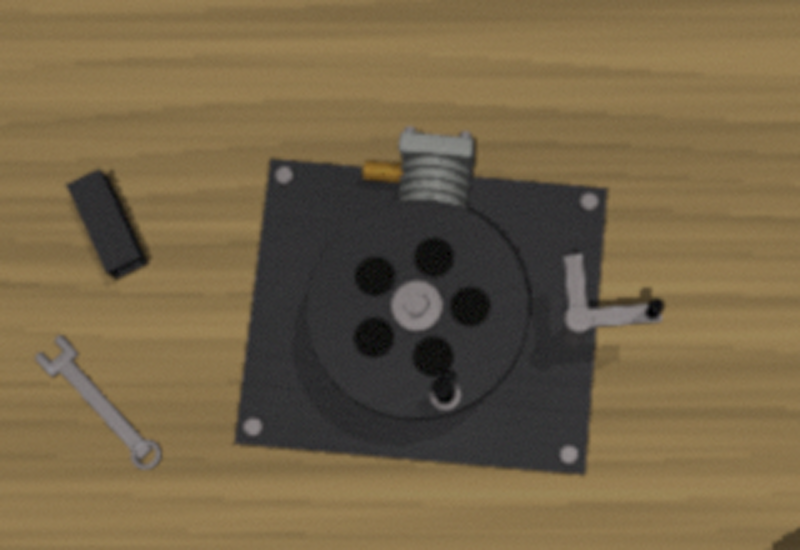

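View pics/side0c.png

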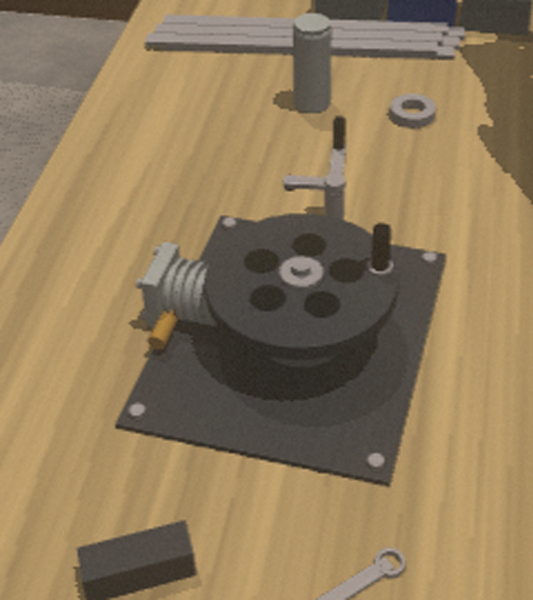

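```bash
cat > h.py <<'E'
import numpy as np,cv2
def ray(p,u,v):
    f=240/np.tan(np.radians(float(p["fov_y"]))/2)
    d=np.array([(u-p["cx"])/f,(v-p["cy"])/f,1.0]); R=p["R"]
    return -R.T@p["t"], R.T@d
def onz(p,u,v,z):
    o,d=ray(p,u,v); return o+d*(z-o[2])/d[2]
def cloud(p):
    f=240/np.tan(np.radians(float(p["fov_y"]))/2)
    v,u=np.mgrid[:480,:640]; D=p["depth"]
    c=np.stack([(u-p["cx"])/f*D,(v-p["cy"])/f*D,D],-1)
    X=(c-p["t"])@p["R"]; X[D==0]=np.nan; return X
E
python3 - <<'E'
from h import *
import numpy as np
p=np.load("top0.npz"); q=np.load("side0.npz")
T=lambda a,b,z:print(np.round(onz(p,120+(a+.5)/2.5-.5,120+(b+.5)/2.5-.5,z),4))
for a in [(284,175,.011),(590,201,.011),(253,427,.011),(569,454,.011)]:T(*a)
print("hub");T(417,305,.11);print("handle top");T(445,378,.168);print("handle base");T(444,399,.110);print("pivot");T(578,320,.125);print("knob top");T(656,307,.166)
S=lambda a,b,z:print(np.round(onz(q,180+(a+.5)/2.2222-.5,150+(b+.5)/2.2222-.5,z),4))
print("side hub");S(301,271,.11);print("handle top");S(382,228,.168);print("pivot");S(335,184,.125);print("knob top");S(340,121,.166)
for n,P in (("top",p),("side",q)):
    X=cloud(P); c0=np.array([0.57,0.0])
    near=(np.hypot(X[...,0]-.57,X[...,1]-.0)<.3)
    m=near&(abs(X[...,2]-.107)<.004)
    pts=X[m]; 
    if len(pts):
        (c,r)=cv2.minEnclosingCircle(pts[:,:2].astype(np.float32)); print(n,"disc",c,r,len(pts),pts.mean(0))
    m=near&(X[...,2]>.128)&(X[...,2]<.18)
    pts=X[m]; 
    k,lab,stats,cen=cv2.connectedComponentsWithStats(m.astype(np.uint8))
    for i in range(1,k): 
        a=X[lab==i]; print(n,len(a),np.round(np.nanmedian(a,0),4),np.round(a.min(0),3),np.round(a.max(0),3))
E
```

```text
[0.678  0.2275 0.011 ]
[ 0.6461 -0.1129  0.011 ]
[0.398  0.2542 0.011 ]
[ 0.3663 -0.0854  0.011 ]
hub
[0.5125 0.0719 0.11  ]
handle top
[0.4304 0.0405 0.168 ]
handle base
[0.4161 0.0442 0.11  ]
pivot
[ 0.4933 -0.0914  0.125 ]
knob top
[ 0.4989 -0.1659  0.166 ]
side hub
[0.5122 0.0678 0.11  ]
handle top
[0.4209 0.0421 0.168 ]
pivot
[ 0.4938 -0.0826  0.125 ]
knob top
[ 0.4995 -0.1634  0.166 ]
top disc (0.5000276565551758, 0.012329310178756714) 0.17382661998271942 4852 [0.51042789 0.07181798 0.10693409]
top 2 [0.5175 0.0732 0.1284] [0.516 0.072 0.128] [0.519 0.074 0.129]
top 1 [0.5158 0.0643 0.1301] [0.516 0.064 0.13 ] [0.516 0.064 0.13 ]
top 49 [ 0.498  -0.1658  0.1628] [ 0.492 -0.174  0.129] [ 0.508 -0.159  0.171]
top 1 [0.506  0.0794 0.1282] [0.506 0.079 0.128] [0.506 0.079 0.128]
top 1 [0.5049 0.064  0.1339] [0.505 0.064 0.134] [0.505 0.064 0.134]
top 1 [ 0.5047 -0.0967  0.1286] [ 0.505 -0.097  0.129] [ 0.505 -0.097  0.129]
top 1 [0.5008 0.0718 0.1286] [0.501 0.072 0.129] [0.501 0.072 0.129]
top 3 [ 0.4998 -0.0841  0.1282] [ 0.497 -0.087  0.128] [ 0.502 -0.084  0.129]
top 1 [ 0.4895 -0.0889  0.1283] [ 0.489 -0.089  0.128] [ 0.489 -0.089  0.128]
top 1 [ 0.4892 -0.104   0.1295] [ 0.489 -0.104  0.13 ] [ 0.489 -0.104  0.13 ]
top 1 [ 0.4868 -0.0838  0.1297] [ 0.487 -0.084  0.13 ] [ 0.487 -0.084  0.13 ]
top 1 [ 0.4844 -0.0964  0.1281] [ 0.484 -0.096  0.128] [ 0.484 -0.096  0.128]
top 1 [ 0.4819 -0.0888  0.1281] [ 0.482 -0.089  0.128] [ 0.482 -0.089  0.128]
top 76 [0.4185 0.0421 0.1673] [0.41  0.033 0.129] [0.431 0.052 0.173]
side disc (0.5171096920967102, 0.049817927181720734) 0.13986586034297943 3767 [0.51182296 0.08164157 0.10743365]
side 74 [ 0.5004 -0.1626  0.15  ] [ 0.492 -0.175  0.128] [ 0.508 -0.156  0.169]
side 1 [ 0.4893 -0.0815  0.1284] [ 0.489 -0.081  0.128] [ 0.489 -0.081  0.128]
side 127 [0.4202 0.0507 0.1559] [0.41  0.033 0.129] [0.43  0.057 0.174]
```

Call:
send_rows(series=[{"turn":0.125,"grip":1},{"turn":0.125},{"dx":31,"dy":-32},{"dx":31,"dy":-32},{"dx":31,"dy":-32},{"dx":31,"dy":-32},{"dx":31,"dy":-32},{"dx":31,"dy":-32},{"dx":31,"dy":-32},{"dx":31,"dy":-32},{"dx":2,"dy":-43},{"dx":2,"dy":-43},{"dx":2,"dy":-43},{"dx":2,"dy":-43},{"dx":2,"dy":-43},{"dx":2,"dy":-43},{"dx":2,"dy":-43},{"dx":2,"dy":-43},{"dx":2,"dy":-43},{}], force=30)

```text
schema error: expected keys grip, dx, dy, dz, turn
```

```bash
python3 - <<'E'
from plant import *
import cv2,numpy as np
s=get_state(); print({k:np.round(v,4).tolist() for k,v in s.items()})
for n in ["wrist"]:
    p=snapshot(n); cv2.imwrite(f"pics/{n}1.png",p["img"][:,:,::-1]); np.savez(f"{n}1.npz",**{k:v for k,v in p.items()})
    print(p["R"],p["t"],p["cx"],p["cy"])
E
```

```text
{'clock': 1.2, 'q': [1.3548, 0.6891, -0.1946, 1.5653, 0.1573, 0.9025, -0.2151], 'qd': [-0.0015, 0.0002, 0.0, -0.0, -0.0002, 0.001, 0.0009], 'joint_torque': [-0.0, -52.7519, -1.2671, -15.375, -0.0519, -0.0006, 0.0], 'tool_pos': [0.1545, -0.6056, 0.2387], 'eef_rot': [0.9922, 0.1246, 0.0, 0.0], 'contact_force': [-0.2929, 0.0495, -0.2669], 'moment': [0.006, -0.0124, 0.0073], 'opening': 1.0006}
[[ 2.47530283e-01 -9.68880153e-01  9.31011449e-05]
 [-9.31855648e-01 -2.38044920e-01  2.73824153e-01]
 [-2.65280625e-01 -6.78665269e-02 -9.61779769e-01]] [-0.62455954 -0.03886992  0.38831784] 317.40903040426537 243.79695221317195
```

View pics/wrist1.png

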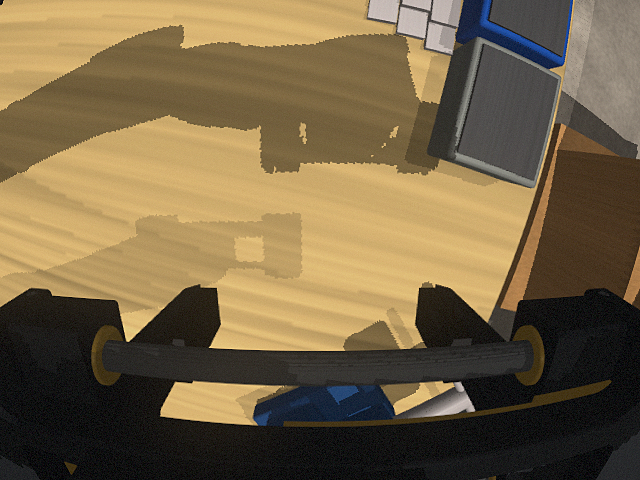

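The call was refused (every key is needed in each row), so nothing moved; the wrist view shows only bench and bins. Resending with full rows.

Call:
send_rows(series=[{"dx":0,"dy":0,"dz":0,"turn":0.125,"grip":1},{"dx":0,"dy":0,"dz":0,"turn":0.125,"grip":1},{"dx":31,"dy":-32,"dz":0,"turn":0,"grip":1},{"dx":31,"dy":-32,"dz":0,"turn":0,"grip":1},{"dx":31,"dy":-32,"dz":0,"turn":0,"grip":1},{"dx":31,"dy":-32,"dz":0,"turn":0,"grip":1},{"dx":31,"dy":-32,"dz":0,"turn":0,"grip":1},{"dx":31,"dy":-32,"dz":0,"turn":0,"grip":1},{"dx":31,"dy":-32,"dz":0,"turn":0,"grip":1},{"dx":31,"dy":-32,"dz":0,"turn":0,"grip":1},{"dx":2,"dy":-43,"dz":0,"turn":0,"grip":1},{"dx":2,"dy":-43,"dz":0,"turn":0,"grip":1},{"dx":2,"dy":-43,"dz":0,"turn":0,"grip":1},{"dx":2,"dy":-43,"dz":0,"turn":0,"grip":1},{"dx":2,"dy":-43,"dz":0,"turn":0,"grip":1},{"dx":2,"dy":-43,"dz":0,"turn":0,"grip":1},{"dx":2,"dy":-43,"dz":0,"turn":0,"grip":1},{"dx":2,"dy":-43,"dz":0,"turn":0,"grip":1},{"dx":2,"dy":-43,"dz":0,"turn":0,"grip":1},{"dx":0,"dy":0,"dz":0,"turn":0,"grip":1}], force=30)

```text
clock: 3.25
tool_pos: [0.4214, 0.0443, 0.239]
eef_rot: [1.0, 0.006, 0.001, -0.002]
contact_force: [-0.8, 0.1, -0.5]
opening: 1.0
```

```bash
python3 - <<'E'
from plant import *
import cv2,numpy as np
s=get_state(); print({k:np.round(v,4).tolist() for k,v in s.items()})
for n in ["wrist"]:
    p=snapshot(n); cv2.imwrite(f"pics/{n}2.png",p["img"][:,:,::-1]); np.savez(f"{n}2.npz",**{k:v for k,v in p.items()})
    print(p["R"],p["t"],p["cx"],p["cy"])
E
```

```text
{'clock': 3.25, 'q': [-0.1815, 0.4358, -0.043, 2.1464, 0.0286, 0.5572, -1.8038], 'qd': [0.0923, -0.0031, 0.0776, 0.023, 0.0312, 0.0135, 0.0646], 'joint_torque': [-1.5748, -35.4053, 0.069, -10.508, -0.1414, -0.0672, -0.5327], 'tool_pos': [0.4214, 0.0443, 0.239], 'eef_rot': [1.0, 0.0059, 0.001, -0.0018], 'contact_force': [-0.8304, 0.1233, -0.4949], 'moment': [0.0144, -0.0018, 0.0146], 'opening': 0.9996}
[[ 1.20712994e-02 -9.99920739e-01 -3.57757256e-03]
 [-9.62269624e-01 -1.25892494e-02  2.71806329e-01]
 [-2.71829825e-01  1.61533826e-04 -9.62345323e-01]] [0.04017839 0.36772134 0.50334241] 317.40903040426537 243.79695221317195
```

View pics/wrist2.png

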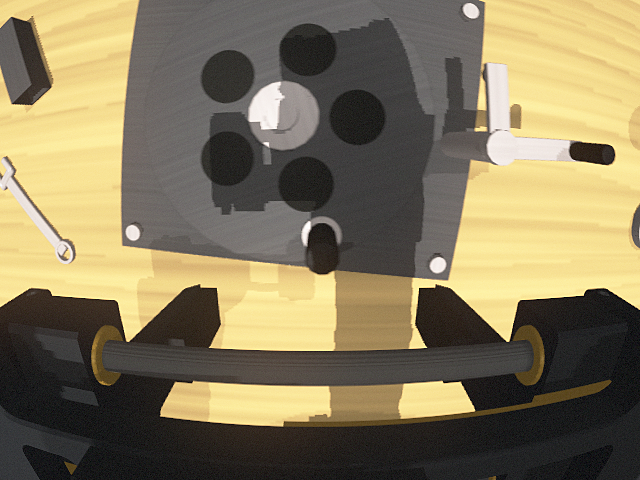

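The wrist view shows the handle (top near 322,260), hub (284,115), lever pivot (499,148) and knob tip (606,154). Now refining positions with the fisheye model.

```bash
cat >> h.py <<'E'
def fish(p,u,v,z):
    f=240/np.tan(np.radians(float(p["fov_y"]))/2)
    a=np.array([u-p["cx"],v-p["cy"]]); r=np.hypot(*a); th=r/f
    d=np.r_[a/r*np.sin(th),np.cos(th)]; R=p["R"]; o=-R.T@p["t"]; d=R.T@d
    return o+d*(z-o[2])/d[2]
E
python3 - <<'E'
from h import *
p=np.load("wrist2.npz")
for n,a in dict(htop=(322,262,.168),hbase=(321,235,.110),hub=(284,115,.110),piv=(499,148,.125),knobtop=(609,154,.166),knobbase=(575,151,.123),b1=(471,10,.011),b2=(133,232,.011),b3=(438,264,.011)).items(): print(n,np.round(fish(p,*a),4))
E
```

```text
htop [0.4174 0.0418 0.168 ]
hbase [0.4196 0.0421 0.11  ]
hub [0.5097 0.0703 0.11  ]
piv [ 0.4931 -0.0901  0.125 ]
knobtop [ 0.4995 -0.1676  0.166 ]
knobbase [ 0.4987 -0.1671  0.123 ]
b1 [ 0.645  -0.1153  0.011 ]
b2 [0.3958 0.2536 0.011 ]
b3 [ 0.3633 -0.0881  0.011 ]
```

Call:
send_rows(series=[{"dx":-1,"dy":1,"dz":28,"turn":0,"grip":1},{"dx":-1,"dy":1,"dz":28,"turn":0,"grip":1},{"dx":0,"dy":0,"dz":28,"turn":0,"grip":1},{"dx":0,"dy":0,"dz":28,"turn":0,"grip":1},{"dx":0,"dy":0,"dz":0,"turn":0,"grip":1},{"dx":0,"dy":0,"dz":0,"turn":0,"grip":1},{"dx":0,"dy":0,"dz":0,"turn":0,"grip":1}], force=30)

```text
clock: 4.0
tool_pos: [0.4194, 0.0348, 0.1279]
eef_rot: [1.0, -0.001, 0.001, -0.0]
contact_force: [-1.2, -0.3, 0.5]
opening: 0.999
```

Call:
send_rows(series=[{"dx":0,"dy":0,"dz":0,"turn":0,"grip":0.5},{"dx":0,"dy":0,"dz":0,"turn":0,"grip":0.35},{"dx":0,"dy":0,"dz":0,"turn":0,"grip":0.2},{"dx":0,"dy":0,"dz":0,"turn":0,"grip":0.15},{"dx":0,"dy":0,"dz":0,"turn":0,"grip":0.15},{"dx":0,"dy":0,"dz":0,"turn":0,"grip":0.15},{"dx":0,"dy":0,"dz":0,"turn":0,"grip":0.15}], force=30)

```text
clock: 4.7
tool_pos: [0.4187, 0.0359, 0.1267]
eef_rot: [1.0, 0.0, 0.0, -0.0]
contact_force: [-0.6, 9.5, 0.3]
opening: 0.391
```

```bash
python3 - <<'E'
from plant import *
import numpy as np
s=get_state(); print({k:np.round(v,4).tolist() for k,v in s.items()})
E
```

```text
{'clock': 4.7, 'q': [-0.1829, 0.6642, -0.0189, 2.2715, 0.0544, 0.2059, -1.8214], 'qd': [-0.0103, 0.0002, -0.0441, -0.0093, -0.0134, -0.015, -0.0001], 'joint_torque': [2.7825, -39.8903, 4.5438, -3.5109, 0.5341, 0.4717, -0.0107], 'tool_pos': [0.4187, 0.0359, 0.1267], 'eef_rot': [1.0, 0.0002, 0.0001, -0.0003], 'contact_force': [-0.5746, 9.5333, 0.3102], 'moment': [1.8631, 0.0527, 0.0472], 'opening': 0.3907}
```

Call:
send_rows(series=[{"dx":0,"dy":-3,"dz":0,"turn":0,"grip":0.3},{"dx":0,"dy":-3,"dz":0,"turn":0,"grip":0.25},{"dx":0,"dy":-1,"dz":0,"turn":0,"grip":0.15},{"dx":0,"dy":0,"dz":0,"turn":0,"grip":0.15},{"dx":0,"dy":0,"dz":0,"turn":0,"grip":0.15},{"dx":0,"dy":0,"dz":0,"turn":0,"grip":0.15}], force=30)

```text
clock: 5.3
tool_pos: [0.4185, 0.0419, 0.1267]
eef_rot: [1.0, -0.0, -0.0, 0.0]
contact_force: [-0.4, -2.7, 1.2]
opening: 0.241
```

```bash
python3 - <<'E'
from plant import *
import numpy as np
s=get_state(); print({k:np.round(v,4).tolist() for k,v in s.items()})
E
```

```text
{'clock': 5.3, 'q': [-0.2001, 0.6645, -0.0155, 2.2701, 0.0487, 0.2077, -1.8315], 'qd': [0.0014, -0.0015, -0.0008, -0.0013, -0.0002, 0.0001, 0.002], 'joint_torque': [-0.8098, -40.4152, 0.2289, -4.3466, -0.1068, -0.2, 0.0042], 'tool_pos': [0.4185, 0.0419, 0.1267], 'eef_rot': [1.0, -0.0004, -0.0001, 0.0003], 'contact_force': [-0.4324, -2.7022, 1.203], 'moment': [-0.3941, 0.0016, 0.0113], 'opening': 0.2409}
```

```bash
cat > traj.py <<'E'
import sys,json,numpy as np
# cx cy R phi_start(deg) step n [cmdx cmdy]
cx,cy,R,ph,st,n=map(float,sys.argv[1:7]); x,y=map(float,sys.argv[7:9]) if len(sys.argv)>8 else (cx+R*np.cos(np.radians(ph)),cy+R*np.sin(np.radians(ph)))
out=[]
for i in range(1,int(n)+1):
    a=np.radians(ph-st*i); tx,ty=cx+R*np.cos(a),cy+R*np.sin(a)
    dx,dy=round((tx-x)*1e3,1),round(-(ty-y)*1e3,1); x+=dx/1e3; y-=dy/1e3
    out.append({"dx":dx,"dy":dy,"dz":0,"turn":0,"grip":0.15})
print(json.dumps(out)); print("end phi",ph-st*n,"cmd",round(x,4),round(y,4))
E
python3 traj.py .5097 .0704 .0955 197.3 3 20 .419 .042
```

```text
[{"dx": -1.8, "dy": -4.8, "dz": 0, "turn": 0, "grip": 0.15}, {"dx": -1.1, "dy": -4.9, "dz": 0, "turn": 0, "grip": 0.15}, {"dx": -0.9, "dy": -4.9, "dz": 0, "turn": 0, "grip": 0.15}, {"dx": -0.6, "dy": -5.0, "dz": 0, "turn": 0, "grip": 0.15}, {"dx": -0.3, "dy": -5.0, "dz": 0, "turn": 0, "grip": 0.15}, {"dx": -0.1, "dy": -5.0, "dz": 0, "turn": 0, "grip": 0.15}, {"dx": 0.2, "dy": -5.0, "dz": 0, "turn": 0, "grip": 0.15}, {"dx": 0.5, "dy": -4.9, "dz": 0, "turn": 0, "grip": 0.15}, {"dx": 0.7, "dy": -5.0, "dz": 0, "turn": 0, "grip": 0.15}, {"dx": 0.9, "dy": -4.9, "dz": 0, "turn": 0, "grip": 0.15}, {"dx": 1.3, "dy": -4.8, "dz": 0, "turn": 0, "grip": 0.15}, {"dx": 1.4, "dy": -4.8, "dz": 0, "turn": 0, "grip": 0.15}, {"dx": 1.8, "dy": -4.7, "dz": 0, "turn": 0, "grip": 0.15}, {"dx": 1.9, "dy": -4.6, "dz": 0, "turn": 0, "grip": 0.15}, {"dx": 2.2, "dy": -4.5, "dz": 0, "turn": 0, "grip": 0.15}, {"dx": 2.5, "dy": -4.4, "dz": 0, "turn": 0, "grip": 0.15}, {"dx": 2.6, "dy": -4.2, "dz": 0, "turn": 0, "grip": 0.15}, {"dx": 2.9, "dy": -4.1, "dz": 0, "turn": 0, "grip": 0.15}, {"dx": 3.1, "dy": -3.9, "dz": 0, "turn": 0, "grip": 0.15}, {"dx": 3.3, "dy": -3.8, "dz": 0, "turn": 0, "grip": 0.15}]
end phi 137.3 cmd 0.4395 0.1352
```

Call:
send_rows(series=[{"dx":-1.0,"dy":-4.8,"dz":0,"turn":0,"grip":0.15},{"dx":-1.1,"dy":-4.9,"dz":0,"turn":0,"grip":0.15},{"dx":-0.9,"dy":-4.9,"dz":0,"turn":0,"grip":0.15},{"dx":-0.6,"dy":-5.0,"dz":0,"turn":0,"grip":0.15},{"dx":-0.3,"dy":-5.0,"dz":0,"turn":0,"grip":0.15},{"dx":-0.1,"dy":-5.0,"dz":0,"turn":0,"grip":0.15},{"dx":0.2,"dy":-5.0,"dz":0,"turn":0,"grip":0.15},{"dx":0.5,"dy":-4.9,"dz":0,"turn":0,"grip":0.15}], force=30)

```text
clock: 6.1
tool_pos: [0.4145, 0.0822, 0.1266]
eef_rot: [1.0, 0.0, -0.001, 0.0]
contact_force: [-2.2, -4.0, 2.6]
opening: 0.244
```

```bash
cat > st.py <<'E'
from plant import *
import numpy as np,sys,json
cx,cy=float(sys.argv[1]),float(sys.argv[2])
s=get_state(); x=s["tool_pos"]-[cx,cy,0]; a=np.arctan2(x[1],x[0]); f=s["contact_force"]
t=np.array([np.sin(a),-np.cos(a)]); r=np.array([np.cos(a),np.sin(a)])
print("clk",s["clock"],"pos",np.round(s["tool_pos"],4),"phi",round(np.degrees(a),2),"R",round(np.hypot(x[0],x[1]),4),"F",np.round(f,2),"Ftan_resist",round(-f[:2]@t,2),"Frad",round(f[:2]@r,2),"open",round(s["opening"],3),"mom",np.round(s["moment"],2))
open("log.txt","a").write(json.dumps([s["clock"],*map(float,s["tool_pos"]),*map(float,f)])+"\n")
E
python3 st.py .5097 .0704
```

```text
clk 6.1 pos [0.4145 0.0822 0.1266] phi 172.93 R 0.096 F [-2.17 -3.96  2.6 ] Ftan_resist 4.2 Frad 1.67 open 0.244 mom [-0.8   0.59 -0.05]
```

```bash
python3 traj.py .5092 .0704 .0953 173 3 10 .4157 .0815
```

```text
[{"dx": -0.4, "dy": -5.4, "dz": 0, "turn": 0, "grip": 0.15}, {"dx": 1.0, "dy": -4.9, "dz": 0, "turn": 0, "grip": 0.15}, {"dx": 1.3, "dy": -4.9, "dz": 0, "turn": 0, "grip": 0.15}, {"dx": 1.5, "dy": -4.7, "dz": 0, "turn": 0, "grip": 0.15}, {"dx": 1.7, "dy": -4.7, "dz": 0, "turn": 0, "grip": 0.15}, {"dx": 2.0, "dy": -4.6, "dz": 0, "turn": 0, "grip": 0.15}, {"dx": 2.3, "dy": -4.4, "dz": 0, "turn": 0, "grip": 0.15}, {"dx": 2.4, "dy": -4.4, "dz": 0, "turn": 0, "grip": 0.15}, {"dx": 2.7, "dy": -4.2, "dz": 0, "turn": 0, "grip": 0.15}, {"dx": 2.9, "dy": -4.1, "dz": 0, "turn": 0, "grip": 0.15}]
end phi 143.0 cmd 0.4331 0.1278
```

Call:
send_rows(series=[{"dx":-0.4,"dy":-5.4,"dz":0,"turn":0,"grip":0.15},{"dx":1.0,"dy":-4.9,"dz":0,"turn":0,"grip":0.15},{"dx":1.3,"dy":-4.9,"dz":0,"turn":0,"grip":0.15},{"dx":1.5,"dy":-4.7,"dz":0,"turn":0,"grip":0.15},{"dx":1.7,"dy":-4.7,"dz":0,"turn":0,"grip":0.15}], force=30)

```text
clock: 6.6
tool_pos: [0.4206, 0.1067, 0.1267]
eef_rot: [1.0, -0.0, -0.0, 0.0]
contact_force: [-0.9, -4.8, 1.1]
opening: 0.236
```

```bash
python3 st.py .5092 .0704
```

```text
clk 6.6 pos [0.4206 0.1067 0.1267] phi 157.71 R 0.0958 F [-0.94 -4.79  1.15] Ftan_resist 4.79 Frad -0.95 open 0.236 mom [-0.98  0.22  0.03]
```

Call:
send_rows(series=[{"dx":2.0,"dy":-4.6,"dz":0,"turn":0,"grip":0.15},{"dx":2.3,"dy":-4.4,"dz":0,"turn":0,"grip":0.15},{"dx":2.4,"dy":-4.4,"dz":0,"turn":0,"grip":0.15},{"dx":2.7,"dy":-4.2,"dz":0,"turn":0,"grip":0.15},{"dx":2.9,"dy":-4.1,"dz":0,"turn":0,"grip":0.15}], force=30)

```text
clock: 7.1
tool_pos: [0.4326, 0.1282, 0.1267]
eef_rot: [1.0, -0.0, -0.0, 0.0]
contact_force: [-0.8, -4.8, 1.4]
opening: 0.24
```

```bash
python3 st.py .5092 .0704;  python3 traj.py .5092 .0704 .0953 143 3 20 .4331 .1278
```

```text
clk 7.1 pos [0.4326 0.1282 0.1267] phi 142.95 R 0.096 F [-0.79 -4.77  1.44] Ftan_resist 4.28 Frad -2.24 open 0.24 mom [-1.04  0.43  0.01]
[{"dx": 3.1, "dy": -3.9, "dz": 0, "turn": 0, "grip": 0.15}, {"dx": 3.3, "dy": -3.7, "dz": 0, "turn": 0, "grip": 0.15}, {"dx": 3.5, "dy": -3.6, "dz": 0, "turn": 0, "grip": 0.15}, {"dx": 3.7, "dy": -3.3, "dz": 0, "turn": 0, "grip": 0.15}, {"dx": 3.8, "dy": -3.2, "dz": 0, "turn": 0, "grip": 0.15}, {"dx": 4.0, "dy": -3.0, "dz": 0, "turn": 0, "grip": 0.15}, {"dx": 4.2, "dy": -2.7, "dz": 0, "turn": 0, "grip": 0.15}, {"dx": 4.3, "dy": -2.6, "dz": 0, "turn": 0, "grip": 0.15}, {"dx": 4.4, "dy": -2.3, "dz": 0, "turn": 0, "grip": 0.15}, {"dx": 4.6, "dy": -2.0, "dz": 0, "turn": 0, "grip": 0.15}, {"dx": 4.6, "dy": -1.9, "dz": 0, "turn": 0, "grip": 0.15}, {"dx": 4.7, "dy": -1.5, "dz": 0, "turn": 0, "grip": 0.15}, {"dx": 4.8, "dy": -1.4, "dz": 0, "turn": 0, "grip": 0.15}, {"dx": 4.9, "dy": -1.0, "dz": 0, "turn": 0, "grip": 0.15}, {"dx": 4.9, "dy": -0.9, "dz": 0, "turn": 0, "grip": 0.15}, {"dx": 5.0, "dy": -0.5, "dz": 0, "turn": 0, "grip": 0.15}, {"dx": 5.0, "dy": -0.3, "dz": 0, "turn": 0, "grip": 0.15}, {"dx": 5.0, "dy": -0.1, "dz": 0, "turn": 0, "grip": 0.15}, {"dx": 4.9, "dy": 0.2, "dz": 0, "turn": 0, "grip": 0.15}, {"dx": 5.0, "dy": 0.5, "dz": 0, "turn": 0, "grip": 0.15}]
end phi 83.0 cmd 0.5208 0.165
```

Call:
send_rows(series=[{"dx":3.1,"dy":-3.9,"dz":0,"turn":0,"grip":0.15},{"dx":3.3,"dy":-3.7,"dz":0,"turn":0,"grip":0.15},{"dx":3.5,"dy":-3.6,"dz":0,"turn":0,"grip":0.15},{"dx":3.7,"dy":-3.3,"dz":0,"turn":0,"grip":0.15}], force=30)

```text
clock: 7.5
tool_pos: [0.4455, 0.1424, 0.1266]
eef_rot: [1.0, -0.0, -0.001, 0.001]
contact_force: [-3.5, -5.6, 3.9]
opening: 0.24
```

```bash
python3 st.py .5092 .0704
```

```text
clk 7.5 pos [0.4455 0.1424 0.1266] phi 131.51 R 0.0961 F [-3.53 -5.65  3.88] Ftan_resist 6.39 Frad -1.89 open 0.24 mom [-1.05  0.6  -0.03]
```

Call:
send_rows(series=[{"dx":3.8,"dy":-3.2,"dz":0,"turn":0,"grip":0.15},{"dx":4.0,"dy":-3.0,"dz":0,"turn":0,"grip":0.15},{"dx":4.2,"dy":-2.7,"dz":0,"turn":0,"grip":0.15},{"dx":4.3,"dy":-2.6,"dz":0,"turn":0,"grip":0.15}], force=30)

```text
clock: 7.9
tool_pos: [0.4608, 0.1535, 0.1266]
eef_rot: [1.0, -0.0, -0.002, 0.001]
contact_force: [-5.8, -4.5, 5.8]
opening: 0.24
```

```bash
python3 st.py .5092 .0704
```

```text
clk 7.9 pos [0.4608 0.1535 0.1266] phi 120.22 R 0.0962 F [-5.82 -4.47  5.8 ] Ftan_resist 7.28 Frad -0.93 open 0.24 mom [-1.11  1.09 -0.  ]
```

Call:
send_rows(series=[{"dx":4.4,"dy":-2.3,"dz":0,"turn":0,"grip":0.15},{"dx":4.6,"dy":-2.0,"dz":0,"turn":0,"grip":0.15},{"dx":4.6,"dy":-1.9,"dz":0,"turn":0,"grip":0.15},{"dx":4.7,"dy":-1.5,"dz":0,"turn":0,"grip":0.15}], force=30)

```text
clock: 8.3
tool_pos: [0.4779, 0.1614, 0.1266]
eef_rot: [1.0, 0.0, -0.003, 0.001]
contact_force: [-7.7, -4.6, 8.0]
opening: 0.241
```

```bash
python3 st.py .5092 .0704
```

```text
clk 8.3 pos [0.4779 0.1614 0.1266] phi 109.01 R 0.0962 F [-7.68 -4.63  8.02] Ftan_resist 8.77 Frad -1.88 open 0.241 mom [-0.96  1.61  0.02]
```

Call:
send_rows(series=[{"dx":4.8,"dy":-1.4,"dz":0,"turn":0,"grip":0.15},{"dx":4.9,"dy":-1.0,"dz":0,"turn":0,"grip":0.15},{"dx":4.9,"dy":-0.9,"dz":0,"turn":0,"grip":0.15},{"dx":5.0,"dy":-0.5,"dz":0,"turn":0,"grip":0.15}], force=30)

```text
clock: 8.7
tool_pos: [0.4962, 0.1657, 0.1266]
eef_rot: [1.0, 0.001, -0.004, 0.001]
contact_force: [-11.5, -4.4, 10.3]
opening: 0.242
```

```bash
python3 st.py .5092 .0704
```

```text
clk 8.7 pos [0.4962 0.1657 0.1266] phi 97.76 R 0.0962 F [-11.54  -4.37  10.29] Ftan_resist 12.02 Frad -2.77 open 0.242 mom [-0.73  2.13  0.01]
```

Call:
send_rows(series=[{"dx":5.0,"dy":-0.3,"dz":0,"turn":0,"grip":0.15},{"dx":5.0,"dy":-0.1,"dz":0,"turn":0,"grip":0.15},{"dx":4.9,"dy":0.2,"dz":0,"turn":0,"grip":0.15},{"dx":5.0,"dy":0.5,"dz":0,"turn":0,"grip":0.15}], force=30)

```text
clock: 9.1
tool_pos: [0.515, 0.1663, 0.1265]
eef_rot: [1.0, 0.001, -0.005, 0.0]
contact_force: [-12.6, -2.0, 10.3]
opening: 0.239
```

```bash
python3 st.py .5092 .0704; python3 - <<'E'
import numpy as np,json
from scipy.optimize import least_squares
L=np.array([json.loads(l) for l in open("log.txt")]); P=L[:,1:3]
P=np.vstack([[.4185,.0419],P])
r=least_squares(lambda c:np.hypot(P[:,0]-c[0],P[:,1]-c[1])-.095,[.51,.07]); print(r.x,r.fun)
r=least_squares(lambda c:np.hypot(P[:,0]-c[0],P[:,1]-c[1])-c[2],[.51,.07,.095]); print(r.x,r.fun)
E
```

```text
clk 9.1 pos [0.515  0.1663 0.1265] phi 86.52 R 0.0961 F [-12.57  -2.    10.26] Ftan_resist 12.43 Frad -2.76 open 0.239 mom [-0.31  2.57 -0.01]
[0.50881583 0.07153056] [ 5.21903872e-05 -5.45177516e-05 -1.15303212e-05 -1.52236388e-05
  1.68748411e-05  1.97855536e-05  1.23473855e-05  9.46591360e-06
 -1.49793364e-05]
[0.50885425 0.07149855 0.09504287] [ 3.58625032e-05 -5.55989254e-05 -6.84378988e-06 -8.15306530e-06
  2.34834008e-05  2.39643616e-05  1.22668521e-05  3.43397536e-06
 -2.84064326e-05]
```

```bash
python3 traj.py .5088 .0715 .095 82.7 2 20 .5208 .1650
```

```text
[{"dx": 3.4, "dy": -0.3, "dz": 0, "turn": 0, "grip": 0.15}, {"dx": 3.2, "dy": 0.6, "dz": 0, "turn": 0, "grip": 0.15}, {"dx": 3.3, "dy": 0.7, "dz": 0, "turn": 0, "grip": 0.15}, {"dx": 3.2, "dy": 0.9, "dz": 0, "turn": 0, "grip": 0.15}, {"dx": 3.2, "dy": 0.9, "dz": 0, "turn": 0, "grip": 0.15}, {"dx": 3.1, "dy": 1.0, "dz": 0, "turn": 0, "grip": 0.15}, {"dx": 3.1, "dy": 1.2, "dz": 0, "turn": 0, "grip": 0.15}, {"dx": 3.1, "dy": 1.2, "dz": 0, "turn": 0, "grip": 0.15}, {"dx": 3.0, "dy": 1.4, "dz": 0, "turn": 0, "grip": 0.15}, {"dx": 3.0, "dy": 1.5, "dz": 0, "turn": 0, "grip": 0.15}, {"dx": 2.9, "dy": 1.6, "dz": 0, "turn": 0, "grip": 0.15}, {"dx": 2.9, "dy": 1.6, "dz": 0, "turn": 0, "grip": 0.15}, {"dx": 2.8, "dy": 1.8, "dz": 0, "turn": 0, "grip": 0.15}, {"dx": 2.7, "dy": 1.9, "dz": 0, "turn": 0, "grip": 0.15}, {"dx": 2.7, "dy": 1.9, "dz": 0, "turn": 0, "grip": 0.15}, {"dx": 2.6, "dy": 2.1, "dz": 0, "turn": 0, "grip": 0.15}, {"dx": 2.5, "dy": 2.1, "dz": 0, "turn": 0, "grip": 0.15}, {"dx": 2.5, "dy": 2.3, "dz": 0, "turn": 0, "grip": 0.15}, {"dx": 2.3, "dy": 2.3, "dz": 0, "turn": 0, "grip": 0.15}, {"dx": 2.3, "dy": 2.4, "dz": 0, "turn": 0, "grip": 0.15}]
end phi 42.7 cmd 0.5786 0.1359
```

Call:
send_rows(series=[{"dx":3.4,"dy":-0.3,"dz":0,"turn":0,"grip":0.15},{"dx":3.2,"dy":0.6,"dz":0,"turn":0,"grip":0.15},{"dx":3.3,"dy":0.7,"dz":0,"turn":0,"grip":0.15},{"dx":3.2,"dy":0.9,"dz":0,"turn":0,"grip":0.15}], force=30)

```text
clock: 9.5
tool_pos: [0.5274, 0.1647, 0.1266]
eef_rot: [1.0, 0.001, -0.006, 0.0]
contact_force: [-14.6, -1.1, 13.4]
opening: 0.238
```

```bash
python3 st.py .5088 .0715
```

```text
clk 9.5 pos [0.5274 0.1647 0.1266] phi 78.72 R 0.0951 F [-14.62  -1.08  13.38] Ftan_resist 14.12 Frad -3.92 open 0.238 mom [-0.26  2.76 -0.03]
```

Call:
send_rows(series=[{"dx":3.2,"dy":0.9,"dz":0,"turn":0,"grip":0.15},{"dx":3.1,"dy":1.0,"dz":0,"turn":0,"grip":0.15},{"dx":3.1,"dy":1.2,"dz":0,"turn":0,"grip":0.15},{"dx":3.1,"dy":1.2,"dz":0,"turn":0,"grip":0.15}], force=30)

```text
clock: 9.9
tool_pos: [0.5394, 0.1615, 0.1265]
eef_rot: [1.0, 0.002, -0.006, -0.0]
contact_force: [-14.5, -0.1, 13.0]
opening: 0.241
```

```bash
python3 st.py .5088 .0715
```

```text
clk 9.9 pos [0.5394 0.1615 0.1265] phi 71.21 R 0.0951 F [-14.49  -0.08  12.97] Ftan_resist 13.69 Frad -4.74 open 0.241 mom [ 0.06  3.08 -0.02]
```

Call:
send_rows(series=[{"dx":3.0,"dy":1.4,"dz":0,"turn":0,"grip":0.15},{"dx":3.0,"dy":1.5,"dz":0,"turn":0,"grip":0.15},{"dx":2.9,"dy":1.6,"dz":0,"turn":0,"grip":0.15},{"dx":2.9,"dy":1.6,"dz":0,"turn":0,"grip":0.15}], force=30)

```text
clock: 10.3
tool_pos: [0.5511, 0.1567, 0.1265]
eef_rot: [1.0, 0.002, -0.006, -0.001]
contact_force: [-15.6, 2.2, 13.2]
opening: 0.243
```

```bash
python3 st.py .5088 .0715
```

```text
clk 10.3 pos [0.5511 0.1567 0.1265] phi 63.62 R 0.0951 F [-15.62   2.24  13.18] Ftan_resist 14.99 Frad -4.93 open 0.243 mom [ 0.41  3.18 -0.02]
```

Call:
send_rows(series=[{"dx":2.8,"dy":1.8,"dz":0,"turn":0,"grip":0.15},{"dx":2.7,"dy":1.9,"dz":0,"turn":0,"grip":0.15},{"dx":2.7,"dy":1.9,"dz":0,"turn":0,"grip":0.15},{"dx":2.6,"dy":2.1,"dz":0,"turn":0,"grip":0.15}], force=30)

```text
clock: 10.7
tool_pos: [0.562, 0.1503, 0.1265]
eef_rot: [1.0, 0.003, -0.006, -0.002]
contact_force: [-15.0, 4.3, 12.4]
opening: 0.24
```

```bash
python3 st.py .5088 .0715
```

```text
clk 10.7 pos [0.562  0.1503 0.1265] phi 56.0 R 0.0951 F [-15.04   4.31  12.35] Ftan_resist 14.88 Frad -4.84 open 0.24 mom [ 0.88  3.13 -0.01]
```

Call:
send_rows(series=[{"dx":2.5,"dy":2.1,"dz":0,"turn":0,"grip":0.15},{"dx":2.5,"dy":2.3,"dz":0,"turn":0,"grip":0.15},{"dx":2.3,"dy":2.3,"dz":0,"turn":0,"grip":0.15},{"dx":2.3,"dy":2.4,"dz":0,"turn":0,"grip":0.15}], force=30)

```text
clock: 11.1
tool_pos: [0.5721, 0.1425, 0.1266]
eef_rot: [1.0, 0.003, -0.006, -0.003]
contact_force: [-14.2, 6.1, 11.6]
opening: 0.24
```

```bash
python3 st.py .5088 .0715;  python3 traj.py .5088 .0715 .095 42.7 2 20 .5786 .1359
```

```text
clk 11.1 pos [0.5721 0.1425 0.1266] phi 48.31 R 0.0951 F [-14.17   6.1   11.59] Ftan_resist 14.64 Frad -4.87 open 0.24 mom [1.24 2.89 0.09]
[{"dx": 2.2, "dy": 2.5, "dz": 0, "turn": 0, "grip": 0.15}, {"dx": 2.1, "dy": 2.5, "dz": 0, "turn": 0, "grip": 0.15}, {"dx": 2.1, "dy": 2.6, "dz": 0, "turn": 0, "grip": 0.15}, {"dx": 1.9, "dy": 2.7, "dz": 0, "turn": 0, "grip": 0.15}, {"dx": 1.8, "dy": 2.8, "dz": 0, "turn": 0, "grip": 0.15}, {"dx": 1.8, "dy": 2.8, "dz": 0, "turn": 0, "grip": 0.15}, {"dx": 1.6, "dy": 2.9, "dz": 0, "turn": 0, "grip": 0.15}, {"dx": 1.6, "dy": 2.9, "dz": 0, "turn": 0, "grip": 0.15}, {"dx": 1.4, "dy": 3.0, "dz": 0, "turn": 0, "grip": 0.15}, {"dx": 1.3, "dy": 3.0, "dz": 0, "turn": 0, "grip": 0.15}, {"dx": 1.3, "dy": 3.1, "dz": 0, "turn": 0, "grip": 0.15}, {"dx": 1.1, "dy": 3.1, "dz": 0, "turn": 0, "grip": 0.15}, {"dx": 1.0, "dy": 3.2, "dz": 0, "turn": 0, "grip": 0.15}, {"dx": 0.9, "dy": 3.2, "dz": 0, "turn": 0, "grip": 0.15}, {"dx": 0.8, "dy": 3.2, "dz": 0, "turn": 0, "grip": 0.15}, {"dx": 0.6, "dy": 3.3, "dz": 0, "turn": 0, "grip": 0.15}, {"dx": 0.6, "dy": 3.2, "dz": 0, "turn": 0, "grip": 0.15}, {"dx": 0.5, "dy": 3.3, "dz": 0, "turn": 0, "grip": 0.15}, {"dx": 0.3, "dy": 3.3, "dz": 0, "turn": 0, "grip": 0.15}, {"dx": 0.2, "dy": 3.3, "dz": 0, "turn": 0, "grip": 0.15}]
end phi 2.700000000000003 cmd 0.6037 0.076
```

Call:
send_rows(series=[{"dx":2.2,"dy":2.5,"dz":0,"turn":0,"grip":0.15},{"dx":2.1,"dy":2.5,"dz":0,"turn":0,"grip":0.15},{"dx":2.1,"dy":2.6,"dz":0,"turn":0,"grip":0.15},{"dx":1.9,"dy":2.7,"dz":0,"turn":0,"grip":0.15}], force=30)

```text
clock: 11.5
tool_pos: [0.5812, 0.1333, 0.1266]
eef_rot: [1.0, 0.003, -0.005, -0.004]
contact_force: [-13.0, 7.7, 8.0]
opening: 0.239
```

```bash
python3 st.py .5088 .0715
```

```text
clk 11.5 pos [0.5812 0.1333 0.1266] phi 40.49 R 0.0951 F [-13.02   7.73   8.05] Ftan_resist 14.33 Frad -4.88 open 0.239 mom [1.54 2.62 0.03]
```

Call:
send_rows(series=[{"dx":1.8,"dy":2.8,"dz":0,"turn":0,"grip":0.15},{"dx":1.8,"dy":2.8,"dz":0,"turn":0,"grip":0.15},{"dx":1.6,"dy":2.9,"dz":0,"turn":0,"grip":0.15},{"dx":1.6,"dy":2.9,"dz":0,"turn":0,"grip":0.15}], force=30)

```text
clock: 11.9
tool_pos: [0.589, 0.1226, 0.1266]
eef_rot: [1.0, 0.003, -0.004, -0.004]
contact_force: [-11.4, 9.7, 7.8]
opening: 0.238
```

```bash
python3 st.py .5088 .0715
```

```text
clk 11.9 pos [0.589  0.1226 0.1266] phi 32.53 R 0.0951 F [-11.36   9.68   7.77] Ftan_resist 14.26 Frad -4.37 open 0.238 mom [1.69 2.22 0.02]
```

Call:
send_rows(series=[{"dx":1.4,"dy":3.0,"dz":0,"turn":0,"grip":0.15},{"dx":1.3,"dy":3.0,"dz":0,"turn":0,"grip":0.15},{"dx":1.3,"dy":3.1,"dz":0,"turn":0,"grip":0.15}], force=30)

```text
clock: 12.2
tool_pos: [0.594, 0.1139, 0.1267]
eef_rot: [1.0, 0.003, -0.003, -0.005]
contact_force: [-9.0, 9.1, 6.1]
opening: 0.241
```

```bash
python3 st.py .5088 .0715
```

```text
clk 12.2 pos [0.594  0.1139 0.1267] phi 26.46 R 0.0951 F [-9.03  9.11  6.08] Ftan_resist 12.18 Frad -4.02 open 0.241 mom [1.79 1.82 0.09]
```

Call:
send_rows(series=[{"dx":1.1,"dy":3.1,"dz":0,"turn":0,"grip":0.15},{"dx":1.0,"dy":3.2,"dz":0,"turn":0,"grip":0.15},{"dx":0.9,"dy":3.2,"dz":0,"turn":0,"grip":0.15}], force=30)

```text
clock: 12.5
tool_pos: [0.5981, 0.1043, 0.1267]
eef_rot: [1.0, 0.003, -0.002, -0.005]
contact_force: [-6.7, 9.0, 3.3]
opening: 0.238
```

```bash
python3 st.py .5088 .0715
```

```text
clk 12.5 pos [0.5981 0.1043 0.1267] phi 20.19 R 0.0951 F [-6.66  9.04  3.33] Ftan_resist 10.78 Frad -3.13 open 0.238 mom [ 1.66  1.45 -0.02]
```

Call:
send_rows(series=[{"dx":0.8,"dy":3.2,"dz":0,"turn":0,"grip":0.15},{"dx":0.6,"dy":3.3,"dz":0,"turn":0,"grip":0.15},{"dx":0.6,"dy":3.2,"dz":0,"turn":0,"grip":0.15}], force=30)

```text
clock: 12.8
tool_pos: [0.6011, 0.0942, 0.1267]
eef_rot: [1.0, 0.003, -0.001, -0.004]
contact_force: [-4.8, 8.6, 1.7]
opening: 0.241
```

```bash
python3 st.py .5088 .0715
```

```text
clk 12.8 pos [0.6011 0.0942 0.1267] phi 13.84 R 0.0951 F [-4.8   8.59  1.73] Ftan_resist 9.49 Frad -2.6 open 0.241 mom [1.6  1.02 0.02]
```

Call:
send_rows(series=[{"dx":0.5,"dy":3.3,"dz":0,"turn":0,"grip":0.15},{"dx":0.3,"dy":3.3,"dz":0,"turn":0,"grip":0.15},{"dx":0.2,"dy":3.3,"dz":0,"turn":0,"grip":0.15}], force=30)

```text
clock: 13.1
tool_pos: [0.6031, 0.0837, 0.1268]
eef_rot: [1.0, 0.003, 0.0, -0.004]
contact_force: [-2.5, 6.5, 0.6]
opening: 0.235
```

```bash
python3 st.py .5088 .0715; python3 traj.py .5088 .0715 .095 2.7 1.5 20 .6037 .076
```

```text
clk 13.1 pos [0.6031 0.0837 0.1268] phi 7.39 R 0.0951 F [-2.55  6.52  0.59] Ftan_resist 6.79 Frad -1.69 open 0.235 mom [1.44 0.71 0.05]
[{"dx": 0.1, "dy": 2.5, "dz": 0, "turn": 0, "grip": 0.15}, {"dx": -0.0, "dy": 2.5, "dz": 0, "turn": 0, "grip": 0.15}, {"dx": -0.0, "dy": 2.5, "dz": 0, "turn": 0, "grip": 0.15}, {"dx": -0.2, "dy": 2.5, "dz": 0, "turn": 0, "grip": 0.15}, {"dx": -0.1, "dy": 2.4, "dz": 0, "turn": 0, "grip": 0.15}, {"dx": -0.3, "dy": 2.5, "dz": 0, "turn": 0, "grip": 0.15}, {"dx": -0.3, "dy": 2.5, "dz": 0, "turn": 0, "grip": 0.15}, {"dx": -0.3, "dy": 2.5, "dz": 0, "turn": 0, "grip": 0.15}, {"dx": -0.5, "dy": 2.4, "dz": 0, "turn": 0, "grip": 0.15}, {"dx": -0.5, "dy": 2.4, "dz": 0, "turn": 0, "grip": 0.15}, {"dx": -0.5, "dy": 2.5, "dz": 0, "turn": 0, "grip": 0.15}, {"dx": -0.7, "dy": 2.4, "dz": 0, "turn": 0, "grip": 0.15}, {"dx": -0.7, "dy": 2.4, "dz": 0, "turn": 0, "grip": 0.15}, {"dx": -0.7, "dy": 2.3, "dz": 0, "turn": 0, "grip": 0.15}, {"dx": -0.8, "dy": 2.4, "dz": 0, "turn": 0, "grip": 0.15}, {"dx": -0.9, "dy": 2.3, "dz": 0, "turn": 0, "grip": 0.15}, {"dx": -0.9, "dy": 2.3, "dz": 0, "turn": 0, "grip": 0.15}, {"dx": -1.0, "dy": 2.3, "dz": 0, "turn": 0, "grip": 0.15}, {"dx": -1.1, "dy": 2.2, "dz": 0, "turn": 0, "grip": 0.15}, {"dx": -1.1, "dy": 2.3, "dz": 0, "turn": 0, "grip": 0.15}]
end phi -27.3 cmd 0.5932 0.0279
```

Call:
send_rows(series=[{"dx":0.1,"dy":2.5,"dz":0,"turn":0,"grip":0.15},{"dx":0,"dy":2.5,"dz":0,"turn":0,"grip":0.15}], force=30)

```text
clock: 13.3
tool_pos: [0.6037, 0.078, 0.1268]
eef_rot: [1.0, 0.002, 0.0, -0.004]
contact_force: [-1.9, 7.1, -0.9]
opening: 0.238
```

```bash
python3 st.py .5088 .0715
```

```text
clk 13.3 pos [0.6037 0.078  0.1268] phi 3.89 R 0.0951 F [-1.89  7.05 -0.92] Ftan_resist 7.16 Frad -1.4 open 0.238 mom [1.23 0.52 0.01]
```

Call:
send_rows(series=[{"dx":0,"dy":2.5,"dz":0,"turn":0,"grip":0.15},{"dx":-0.2,"dy":2.5,"dz":0,"turn":0,"grip":0.15}], force=30)

```text
clock: 13.5
tool_pos: [0.6039, 0.0726, 0.1268]
eef_rot: [1.0, 0.002, 0.001, -0.004]
contact_force: [-1.4, 6.3, -1.5]
opening: 0.239
```

```bash
python3 st.py .5088 .0715
```

```text
clk 13.5 pos [0.6039 0.0726 0.1268] phi 0.69 R 0.0951 F [-1.43  6.32 -1.46] Ftan_resist 6.34 Frad -1.36 open 0.239 mom [1.13 0.35 0.01]
```

Call:
send_rows(series=[{"dx":-0.1,"dy":2.4,"dz":0,"turn":0,"grip":0.15},{"dx":-0.3,"dy":2.5,"dz":0,"turn":0,"grip":0.15}], force=30)

```text
clock: 13.7
tool_pos: [0.6038, 0.0671, 0.1268]
eef_rot: [1.0, 0.002, 0.001, -0.003]
contact_force: [-1.3, 5.6, -0.9]
opening: 0.243
```

```bash
python3 st.py .5088 .0715
```

```text
clk 13.7 pos [0.6038 0.0671 0.1268] phi -2.62 R 0.0951 F [-1.27  5.58 -0.86] Ftan_resist 5.52 Frad -1.53 open 0.243 mom [0.99 0.21 0.02]
```

Call:
send_rows(series=[{"dx":-0.3,"dy":2.5,"dz":0,"turn":0,"grip":0.15},{"dx":-0.3,"dy":2.5,"dz":0,"turn":0,"grip":0.15}], force=30)

```text
clock: 13.9
tool_pos: [0.6033, 0.0609, 0.1268]
eef_rot: [1.0, 0.002, 0.001, -0.003]
contact_force: [0.3, 5.0, -1.4]
opening: 0.24
```

```bash
python3 st.py .5088 .0715
```

```text
clk 13.9 pos [0.6033 0.0609 0.1268] phi -6.4 R 0.0951 F [ 0.27  5.   -1.38] Ftan_resist 5.0 Frad -0.29 open 0.24 mom [0.88 0.1  0.04]
```

Call:
send_rows(series=[{"dx":-0.5,"dy":2.4,"dz":0,"turn":0,"grip":0.15},{"dx":-0.5,"dy":2.4,"dz":0,"turn":0,"grip":0.15}], force=30)

```text
clock: 14.1
tool_pos: [0.6019, 0.0522, 0.1268]
eef_rot: [1.0, 0.0, 0.001, -0.0]
contact_force: [0.9, 2.1, -0.6]
opening: 0.239
```

```bash
python3 st.py .5088 .0715
```

```text
clk 14.1 pos [0.6019 0.0522 0.1268] phi -11.7 R 0.0951 F [ 0.87  2.13 -0.56] Ftan_resist 2.27 Frad 0.42 open 0.239 mom [0.5  0.08 0.01]
```

Call:
send_rows(series=[{"dx":-0.5,"dy":2.5,"dz":0,"turn":0,"grip":0.15},{"dx":-0.7,"dy":2.4,"dz":0,"turn":0,"grip":0.15}], force=30)

```text
clock: 14.3
tool_pos: [0.6002, 0.0454, 0.1268]
eef_rot: [1.0, -0.001, 0.0, 0.001]
contact_force: [0.0, 1.2, -1.1]
opening: 0.237
```

```bash
python3 st.py .5088 .0715; python3 traj.py .5088 .0715 .095 -15.3 -1.5 9 .6003 .0465
```

```text
clk 14.3 pos [0.6002 0.0454 0.1268] phi -15.9 R 0.0951 F [ 0.02  1.21 -1.09] Ftan_resist 1.17 Frad -0.31 open 0.237 mom [ 0.26  0.07 -0.04]
[{"dx": 0.8, "dy": -2.3, "dz": 0, "turn": 0, "grip": 0.15}, {"dx": 0.5, "dy": -2.5, "dz": 0, "turn": 0, "grip": 0.15}, {"dx": 0.5, "dy": -2.4, "dz": 0, "turn": 0, "grip": 0.15}, {"dx": 0.5, "dy": -2.4, "dz": 0, "turn": 0, "grip": 0.15}, {"dx": 0.3, "dy": -2.5, "dz": 0, "turn": 0, "grip": 0.15}, {"dx": 0.3, "dy": -2.5, "dz": 0, "turn": 0, "grip": 0.15}, {"dx": 0.3, "dy": -2.5, "dz": 0, "turn": 0, "grip": 0.15}, {"dx": 0.1, "dy": -2.4, "dz": 0, "turn": 0, "grip": 0.15}, {"dx": 0.2, "dy": -2.5, "dz": 0, "turn": 0, "grip": 0.15}]
end phi -1.8000000000000007 cmd 0.6038 0.0685
```

Call:
send_rows(series=[{"dx":0.3,"dy":-2.3,"dz":0,"turn":0,"grip":0.15},{"dx":0.5,"dy":-2.5,"dz":0,"turn":0,"grip":0.15},{"dx":0.5,"dy":-2.4,"dz":0,"turn":0,"grip":0.15}], force=30)

```text
clock: 14.6
tool_pos: [0.6009, 0.0482, 0.1268]
eef_rot: [1.0, -0.002, -0.001, 0.003]
contact_force: [-0.9, -7.4, 0.7]
opening: 0.242
```

```bash
python3 st.py .5088 .0715
```

```text
clk 14.6 pos [0.6009 0.0482 0.1268] phi -14.19 R 0.095 F [-0.91 -7.37  0.7 ] Ftan_resist -7.37 Frad 0.93 open 0.242 mom [-1.26  0.16  0.  ]
```

Call:
send_rows(series=[{"dx":0.5,"dy":-2.4,"dz":0,"turn":0,"grip":0.15},{"dx":0.3,"dy":-2.5,"dz":0,"turn":0,"grip":0.15}], force=30)

```text
clock: 14.8
tool_pos: [0.6021, 0.0539, 0.1268]
eef_rot: [1.0, -0.002, -0.0, 0.003]
contact_force: [0.0, -6.8, -0.9]
opening: 0.241
```

```bash
python3 st.py .5088 .0715
```

```text
clk 14.8 pos [0.6021 0.0539 0.1268] phi -10.67 R 0.095 F [ 0.03 -6.75 -0.89] Ftan_resist -6.63 Frad 1.28 open 0.241 mom [-1.15  0.03  0.03]
```

Call:
send_rows(series=[{"dx":0.3,"dy":-2.5,"dz":0,"turn":0,"grip":0.15},{"dx":0.3,"dy":-2.5,"dz":0,"turn":0,"grip":0.15}], force=30)

```text
clock: 15.0
tool_pos: [0.6031, 0.0596, 0.1268]
eef_rot: [1.0, -0.002, 0.0, 0.003]
contact_force: [0.9, -5.0, 0.5]
opening: 0.241
```

```bash
python3 st.py .5088 .0715
```

```text
clk 15.0 pos [0.6031 0.0596 0.1268] phi -7.21 R 0.095 F [ 0.92 -4.99  0.51] Ftan_resist -4.83 Frad 1.53 open 0.241 mom [-0.93 -0.13 -0.01]
```

Call:
send_rows(series=[{"dx":0.1,"dy":-2.4,"dz":0,"turn":0,"grip":0.15},{"dx":0.1,"dy":-2.5,"dz":0,"turn":0,"grip":0.15}], force=30)

```text
clock: 15.2
tool_pos: [0.6036, 0.0657, 0.1268]
eef_rot: [1.0, -0.001, 0.001, 0.002]
contact_force: [1.9, -4.6, -0.2]
opening: 0.24
```

```bash
python3 st.py .5088 .0715
```

```text
clk 15.2 pos [0.6036 0.0657 0.1268] phi -3.52 R 0.095 F [ 1.86 -4.59 -0.17] Ftan_resist -4.47 Frad 2.14 open 0.24 mom [-0.76 -0.33  0.03]
```

Call:
send_rows(series=[{"dx":0,"dy":-2.5,"dz":0,"turn":0,"grip":0.15},{"dx":0,"dy":-2.5,"dz":0,"turn":0,"grip":0.15}], force=30)

```text
clock: 15.4
tool_pos: [0.6038, 0.0736, 0.1268]
eef_rot: [1.0, -0.0, 0.001, 0.0]
contact_force: [2.5, -2.3, -1.6]
opening: 0.242
```

```bash
python3 st.py .5088 .0715
```

```text
clk 15.4 pos [0.6038 0.0736 0.1268] phi 1.29 R 0.095 F [ 2.46 -2.34 -1.56] Ftan_resist -2.39 Frad 2.41 open 0.242 mom [-0.47 -0.47  0.03]
```

Call:
send_rows(series=[{"dx":-0.1,"dy":-2.5,"dz":0,"turn":0,"grip":0.15},{"dx":-0.2,"dy":-2.5,"dz":0,"turn":0,"grip":0.15}], force=30)

```text
clock: 15.6
tool_pos: [0.6033, 0.0801, 0.1268]
eef_rot: [1.0, 0.0, 0.001, -0.001]
contact_force: [3.9, -0.1, -2.1]
opening: 0.234
```

```bash
python3 st.py .5088 .0715
```

```text
clk 15.6 pos [0.6033 0.0801 0.1268] phi 5.18 R 0.0949 F [ 3.93 -0.14 -2.11] Ftan_resist -0.49 Frad 3.91 open 0.234 mom [-0.25 -0.69  0.04]
```

```bash
python3 traj.py .5088 .0715 .095 4.2 1.5 12 .6030 .0784
```

```text
[{"dx": 0.7, "dy": 2.4, "dz": 0, "turn": 0, "grip": 0.15}, {"dx": 0.1, "dy": 2.5, "dz": 0, "turn": 0, "grip": 0.15}, {"dx": -0.0, "dy": 2.5, "dz": 0, "turn": 0, "grip": 0.15}, {"dx": -0.0, "dy": 2.5, "dz": 0, "turn": 0, "grip": 0.15}, {"dx": -0.2, "dy": 2.5, "dz": 0, "turn": 0, "grip": 0.15}, {"dx": -0.1, "dy": 2.4, "dz": 0, "turn": 0, "grip": 0.15}, {"dx": -0.3, "dy": 2.5, "dz": 0, "turn": 0, "grip": 0.15}, {"dx": -0.3, "dy": 2.5, "dz": 0, "turn": 0, "grip": 0.15}, {"dx": -0.3, "dy": 2.5, "dz": 0, "turn": 0, "grip": 0.15}, {"dx": -0.5, "dy": 2.4, "dz": 0, "turn": 0, "grip": 0.15}, {"dx": -0.5, "dy": 2.4, "dz": 0, "turn": 0, "grip": 0.15}, {"dx": -0.5, "dy": 2.5, "dz": 0, "turn": 0, "grip": 0.15}]
end phi -13.8 cmd 0.6011 0.0488
```

Call:
send_rows(series=[{"dx":0.3,"dy":2.4,"dz":0,"turn":0,"grip":0.15},{"dx":0.1,"dy":2.5,"dz":0,"turn":0,"grip":0.15},{"dx":0,"dy":1.3,"dz":0,"turn":0,"grip":0.15},{"dx":0,"dy":1.3,"dz":0,"turn":0,"grip":0.15},{"dx":0,"dy":1.3,"dz":0,"turn":0,"grip":0.15},{"dx":0,"dy":1.2,"dz":0,"turn":0,"grip":0.15}], force=30)

```text
clock: 16.2
tool_pos: [0.6037, 0.0739, 0.1268]
eef_rot: [1.0, 0.002, 0.001, -0.003]
contact_force: [3.1, 6.5, -3.6]
opening: 0.243
```

```bash
python3 st.py .5088 .0715
```

```text
clk 16.2 pos [0.6037 0.0739 0.1268] phi 1.47 R 0.0949 F [ 3.05  6.51 -3.64] Ftan_resist 6.43 Frad 3.22 open 0.243 mom [ 1.19 -0.71 -0.04]
```

Call:
send_rows(series=[{"dx":-0.1,"dy":1.2,"dz":0,"turn":0,"grip":0.15},{"dx":-0.1,"dy":1.3,"dz":0,"turn":0,"grip":0.15},{"dx":-0.1,"dy":1.2,"dz":0,"turn":0,"grip":0.15}], force=30)

```text
clock: 16.5
tool_pos: [0.6037, 0.0696, 0.1269]
eef_rot: [1.0, 0.002, 0.001, -0.003]
contact_force: [5.5, 5.1, -3.5]
opening: 0.239
```

```bash
python3 st.py .5088 .0715
```

```text
clk 16.5 pos [0.6037 0.0696 0.1269] phi -1.15 R 0.0949 F [ 5.49  5.13 -3.48] Ftan_resist 5.24 Frad 5.38 open 0.239 mom [ 1.07 -0.85  0.03]
```

Call:
send_rows(series=[{"dx":-0.1,"dy":1.2,"dz":0,"turn":0,"grip":0.15},{"dx":-0.1,"dy":1.3,"dz":0,"turn":0,"grip":0.15},{"dx":-0.2,"dy":1.2,"dz":0,"turn":0,"grip":0.15}], force=30)

```text
clock: 16.8
tool_pos: [0.6035, 0.0653, 0.1269]
eef_rot: [1.0, 0.001, 0.001, -0.002]
contact_force: [5.1, 4.8, -4.0]
opening: 0.239
```

```bash
python3 st.py .5088 .0715
```

```text
clk 16.8 pos [0.6035 0.0653 0.1269] phi -3.74 R 0.0949 F [ 5.14  4.84 -4.02] Ftan_resist 5.17 Frad 4.81 open 0.239 mom [ 0.84 -0.91 -0.02]
```

Call:
send_rows(series=[{"dx":0.3,"dy":1.2,"dz":0,"turn":0,"grip":0.15},{"dx":0.3,"dy":1.2,"dz":0,"turn":0,"grip":0.15},{"dx":0.2,"dy":1.2,"dz":0,"turn":0,"grip":0.15}], force=30)

```text
clock: 17.1
tool_pos: [0.6032, 0.0609, 0.1268]
eef_rot: [1.0, 0.001, 0.0, -0.002]
contact_force: [2.1, 4.3, -1.0]
opening: 0.236
```

```bash
python3 st.py .5088 .0715
```

```text
clk 17.1 pos [0.6032 0.0609 0.1268] phi -6.44 R 0.095 F [ 2.13  4.34 -0.95] Ftan_resist 4.55 Frad 1.63 open 0.236 mom [ 0.84 -0.37 -0.02]
```

Call:
send_rows(series=[{"dx":0,"dy":1.2,"dz":0,"turn":0,"grip":0.15},{"dx":-0.1,"dy":1.2,"dz":0,"turn":0,"grip":0.15},{"dx":-0.2,"dy":1.2,"dz":0,"turn":0,"grip":0.15}], force=30)

```text
clock: 17.4
tool_pos: [0.6022, 0.0538, 0.1267]
eef_rot: [1.0, -0.0, -0.001, 0.0]
contact_force: [0.3, 2.4, 1.6]
opening: 0.237
```

```bash
python3 st.py .5088 .0715
```

```text
clk 17.4 pos [0.6022 0.0538 0.1267] phi -10.74 R 0.095 F [0.27 2.45 1.63] Ftan_resist 2.46 Frad -0.19 open 0.237 mom [ 0.47  0.05 -0.03]
```

Call:
send_rows(series=[{"dx":-0.2,"dy":1.2,"dz":0,"turn":0,"grip":0.15},{"dx":-0.2,"dy":1.2,"dz":0,"turn":0,"grip":0.15},{"dx":-0.3,"dy":1.2,"dz":0,"turn":0,"grip":0.15},{"dx":-0.2,"dy":0.8,"dz":0,"turn":0,"grip":0.15},{"dx":0,"dy":0,"dz":0,"turn":0,"grip":0.15},{"dx":0,"dy":0,"dz":0,"turn":0,"grip":0.15},{"dx":0,"dy":0,"dz":0,"turn":0,"grip":0.15}], force=30)

```text
clock: 18.1
tool_pos: [0.6013, 0.0491, 0.1267]
eef_rot: [1.0, -0.0, -0.001, 0.0]
contact_force: [-2.6, 0.7, 4.8]
opening: 0.233
```

```bash
python3 st.py .5088 .0715
```

```text
clk 18.1 pos [0.6013 0.0491 0.1267] phi -13.61 R 0.0952 F [-2.58  0.73  4.85] Ftan_resist 0.1 Frad -2.68 open 0.233 mom [ 0.22  0.66 -0.03]
```

Call:
send_rows(series=[{"dx":0,"dy":0,"dz":0,"turn":0,"grip":0.35},{"dx":0,"dy":0,"dz":0,"turn":0,"grip":0.6},{"dx":0,"dy":0,"dz":0,"turn":0,"grip":0.8},{"dx":0,"dy":0,"dz":0,"turn":0,"grip":0.8}])

```text
clock: 18.5
tool_pos: [0.6022, 0.0495, 0.1266]
eef_rot: [1.0, -0.0, 0.0, 0.0]
contact_force: [-0.7, 0.2, -0.2]
opening: 0.58
```

```bash
python3 st.py .5088 .0715
```

```text
clk 18.5 pos [0.6022 0.0495 0.1266] phi -13.26 R 0.096 F [-0.68  0.17 -0.2 ] Ftan_resist 0.01 Frad -0.71 open 0.58 mom [ 0.05 -0.02 -0.01]
```

Call:
send_rows(series=[{"dx":0,"dy":0,"dz":-10,"turn":0,"grip":0.8},{"dx":0,"dy":0,"dz":-25,"turn":0,"grip":0.8},{"dx":0,"dy":0,"dz":-25,"turn":0,"grip":0.8},{"dx":0,"dy":0,"dz":-25,"turn":0,"grip":0.8},{"dx":-30,"dy":35,"dz":-20,"turn":0,"grip":0.8},{"dx":-30,"dy":35,"dz":0,"turn":0,"grip":0.8},{"dx":-20,"dy":35,"dz":0,"turn":0,"grip":0.8},{"dx":0,"dy":35,"dz":0,"turn":0,"grip":0.8},{"dx":0,"dy":0,"dz":0,"turn":0,"grip":0.8},{"dx":0,"dy":0,"dz":0,"turn":0,"grip":0.8}])

```text
clock: 19.5
tool_pos: [0.5224, -0.0908, 0.2323]
eef_rot: [1.0, -0.001, 0.001, 0.0]
contact_force: [-0.4, 0.7, 0.2]
opening: 0.802
```

```bash
python3 - <<'E'
from plant import *
import cv2,numpy as np
from h import *
s=get_state(); print({k:np.round(v,4).tolist() for k,v in s.items() if k in("clock","tool_pos","eef_rot","contact_force","opening")})
for n in ["top","wrist"]:
    p=snapshot(n); np.savez(f"{n}3.npz",**{k:v for k,v in p.items()})
    im=p["img"][:,:,::-1]
    if n=="top": im=cv2.resize(im[120:340,180:440],None,fx=3,fy=2.7272)
    cv2.imwrite(f"pics/{n}3.png",im)
p=np.load("top3.npz"); X=cloud(p); m=(np.hypot(X[...,0]-.5088,X[...,1]-.0715)<.12)&(X[...,2]>.145)&(X[...,2]<.18)
a=X[m]; print(len(a),np.median(a,0),a.mean(0))
E
```

```text
{'clock': 19.5, 'tool_pos': [0.5224, -0.0908, 0.2323], 'eef_rot': [1.0, -0.0011, 0.0007, 0.0], 'contact_force': [-0.3583, 0.719, 0.1745], 'opening': 0.8019}
71 [0.6012533  0.04973497 0.16632962] [0.60149617 0.04898564 0.16479981]
```

View pics/wrist3.png

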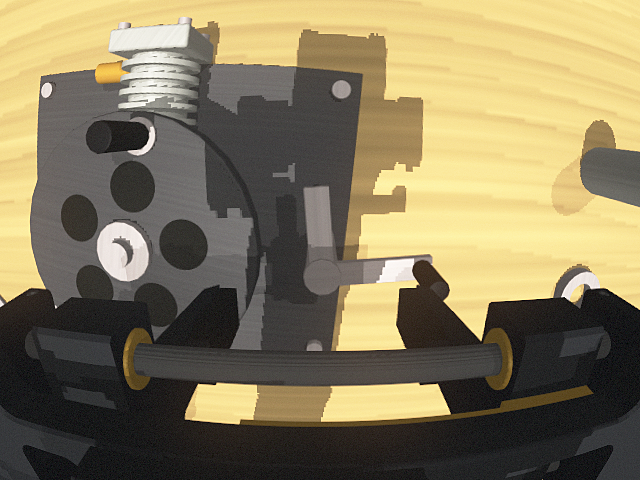

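View pics/top3.png

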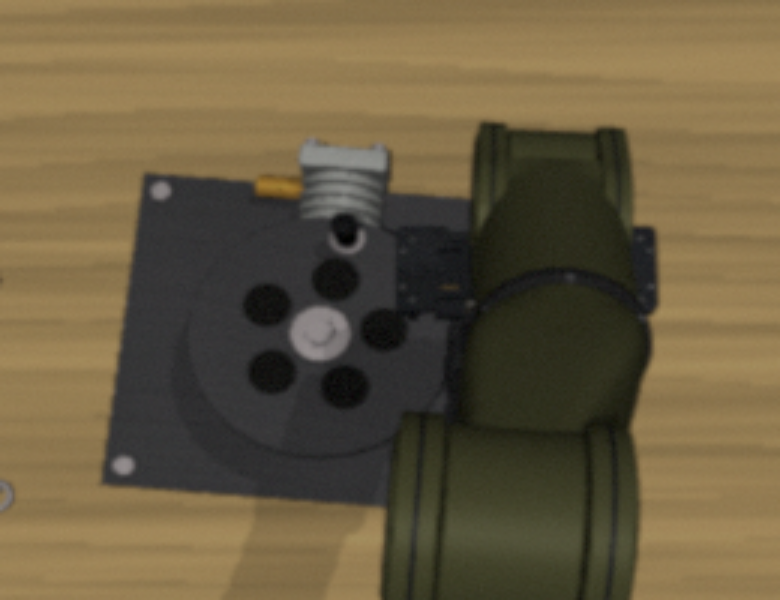

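The wrist view shows the handle unmoved (top 100,137, base 146,135), the lever pivot at (322,277), and the knob from its base (420,265) to its top (438,290). The top view also shows the handle at phi about -13.6°.

```bash
python3 - <<'E'
from h import *
p=np.load("wrist3.npz")
for n,a in dict(htop=(100,137,.168),hbase=(145,135,.110),hub=(122,250,.110),piv=(322,277,.125),knobtop=(438,290,.166),knobbase=(420,263,.123)).items(): print(n,np.round(fish(p,*a),4))
E
```

```text
htop [0.6015 0.0472 0.168 ]
hbase [0.6018 0.0426 0.11  ]
hub [0.5101 0.0732 0.11  ]
piv [ 0.4947 -0.0925  0.125 ]
knobtop [ 0.5008 -0.1664  0.166 ]
knobbase [ 0.5045 -0.1653  0.123 ]
```

Call:
send_rows(series=[{"dx":-11,"dy":38,"dz":0,"turn":0,"grip":0.8},{"dx":-11,"dy":37,"dz":0,"turn":0,"grip":0.8},{"dx":0,"dy":0,"dz":20,"turn":0,"grip":0.8},{"dx":0,"dy":0,"dz":0,"turn":0,"grip":0.8},{"dx":0,"dy":0,"dz":0,"turn":0,"grip":0.8}], force=8)

```text
clock: 20.1
tool_pos: [0.5006, -0.163, 0.2116]
eef_rot: [1.0, 0.002, -0.0, -0.001]
contact_force: [0.0, 0.0, -0.2]
opening: 0.799
```

```bash
python3 - <<'E'
from plant import *
import cv2,numpy as np
s=get_state(); print(s["tool_pos"],s["clock"])
p=snapshot("wrist"); cv2.imwrite("pics/wrist4.png",p["img"][:,:,::-1])
E
```

```text
[ 0.50062872 -0.16299664  0.21160625] 20.1
```

View pics/wrist4.png

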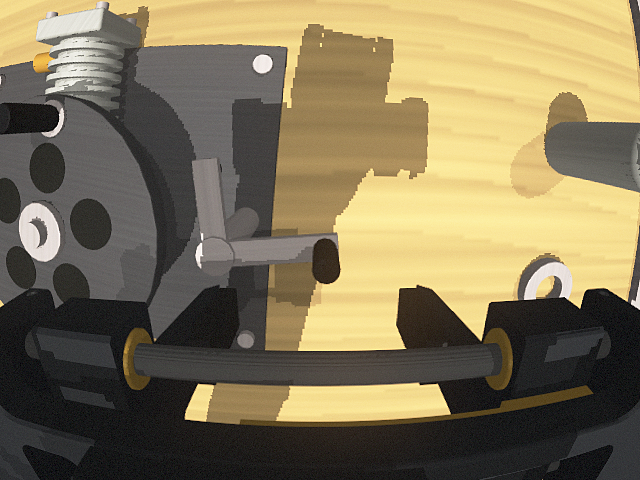

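The knob (326,262) is centred between the fingers, so I go down and close lightly.

Call:
send_rows(series=[{"dx":0,"dy":1,"dz":27,"turn":0,"grip":0.8},{"dx":0,"dy":1,"dz":27,"turn":0,"grip":0.8},{"dx":0,"dy":0,"dz":25,"turn":0,"grip":0.6},{"dx":0,"dy":0,"dz":0,"turn":0,"grip":0.4},{"dx":0,"dy":0,"dz":0,"turn":0,"grip":0.3},{"dx":0,"dy":0,"dz":0,"turn":0,"grip":0.2},{"dx":0,"dy":0,"dz":0,"turn":0,"grip":0.1},{"dx":0,"dy":0,"dz":0,"turn":0,"grip":0.1},{"dx":0,"dy":0,"dz":0,"turn":0,"grip":0.1}], force=8)

```text
clock: 21.05
tool_pos: [0.5004, -0.1672, 0.1332]
eef_rot: [1.0, -0.0, 0.001, 0.0]
contact_force: [-0.4, -1.0, 0.5]
opening: 0.189
```

```bash
python3 st.py .493 -.0927
```

```text
clk 21.05 pos [ 0.5004 -0.1672  0.1332] phi -84.35 R 0.0749 F [-0.44 -0.97  0.46] Ftan_resist -0.53 Frad 0.92 open 0.189 mom [-0.26 -0.06  0.02]
```

```bash
python3 traj.py .493 -.0927 .075 -84.4 -4 19 .5004 -.1672
```

```text
[{"dx": 5.1, "dy": -0.6, "dz": 0, "turn": 0, "grip": 0.15}, {"dx": 5.1, "dy": -1.0, "dz": 0, "turn": 0, "grip": 0.15}, {"dx": 5.1, "dy": -1.4, "dz": 0, "turn": 0, "grip": 0.15}, {"dx": 4.9, "dy": -1.8, "dz": 0, "turn": 0, "grip": 0.15}, {"dx": 4.8, "dy": -2.1, "dz": 0, "turn": 0, "grip": 0.15}, {"dx": 4.6, "dy": -2.4, "dz": 0, "turn": 0, "grip": 0.15}, {"dx": 4.5, "dy": -2.7, "dz": 0, "turn": 0, "grip": 0.15}, {"dx": 4.3, "dy": -3.1, "dz": 0, "turn": 0, "grip": 0.15}, {"dx": 4.0, "dy": -3.3, "dz": 0, "turn": 0, "grip": 0.15}, {"dx": 3.8, "dy": -3.6, "dz": 0, "turn": 0, "grip": 0.15}, {"dx": 3.5, "dy": -3.9, "dz": 0, "turn": 0, "grip": 0.15}, {"dx": 3.3, "dy": -4.1, "dz": 0, "turn": 0, "grip": 0.15}, {"dx": 2.9, "dy": -4.3, "dz": 0, "turn": 0, "grip": 0.15}, {"dx": 2.7, "dy": -4.5, "dz": 0, "turn": 0, "grip": 0.15}, {"dx": 2.3, "dy": -4.7, "dz": 0, "turn": 0, "grip": 0.15}, {"dx": 2.0, "dy": -4.9, "dz": 0, "turn": 0, "grip": 0.15}, {"dx": 1.6, "dy": -4.9, "dz": 0, "turn": 0, "grip": 0.15}, {"dx": 1.4, "dy": -5.1, "dz": 0, "turn": 0, "grip": 0.15}, {"dx": 0.9, "dy": -5.1, "dz": 0, "turn": 0, "grip": 0.15}]
end phi -8.400000000000006 cmd 0.5672 -0.1037
```

Call:
send_rows(series=[{"dx":5.1,"dy":-0.6,"dz":0,"turn":0,"grip":0.1},{"dx":5.1,"dy":-1.0,"dz":0,"turn":0,"grip":0.1},{"dx":5.1,"dy":-1.4,"dz":0,"turn":0,"grip":0.1},{"dx":4.9,"dy":-1.8,"dz":0,"turn":0,"grip":0.1},{"dx":4.8,"dy":-2.1,"dz":0,"turn":0,"grip":0.1}], force=10)

```text
clock: 21.55
tool_pos: [0.526, -0.1622, 0.1331]
eef_rot: [1.0, -0.001, 0.001, 0.001]
contact_force: [-0.4, -5.8, 3.5]
opening: 0.175
```

```bash
python3 st.py .493 -.0927
```

```text
clk 21.55 pos [ 0.526  -0.1622  0.1331] phi -64.58 R 0.0769 F [-0.37 -5.79  3.5 ] Ftan_resist -2.82 Frad 5.07 open 0.175 mom [-1.26  0.19  0.08]
```

Call:
send_rows(series=[{"dx":4.6,"dy":-2.4,"dz":0,"turn":0,"grip":0.1},{"dx":4.5,"dy":-2.7,"dz":0,"turn":0,"grip":0.1},{"dx":4.3,"dy":-3.1,"dz":0,"turn":0,"grip":0.1},{"dx":4.0,"dy":-3.3,"dz":0,"turn":0,"grip":0.1},{"dx":3.8,"dy":-3.6,"dz":0,"turn":0,"grip":0.1}], force=10)

```text
clock: 22.05
tool_pos: [0.5498, -0.149, 0.1333]
eef_rot: [1.0, -0.001, 0.004, 0.003]
contact_force: [4.5, -9.9, -1.8]
opening: 0.177
```

```bash
python3 st.py .493 -.0927
```

```text
clk 22.05 pos [ 0.5498 -0.149   0.1333] phi -44.76 R 0.08 F [ 4.5  -9.91 -1.84] Ftan_resist -3.87 Frad 10.17 open 0.177 mom [-1.99 -0.86  0.11]
```

```bash
python3 - <<'E'
from plant import *
import cv2,numpy as np
for n in ("wrist","side"):
    p=snapshot(n); im=p["img"][:,:,::-1]
    if n=="side": im=cv2.resize(im[150:330,220:420],None,fx=3.3,fy=3.3)
    cv2.imwrite(f"pics/{n}5.png",im); np.savez(f"{n}5.npz",**p)
E
```

```text
(no output)
```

View pics/wrist5.png

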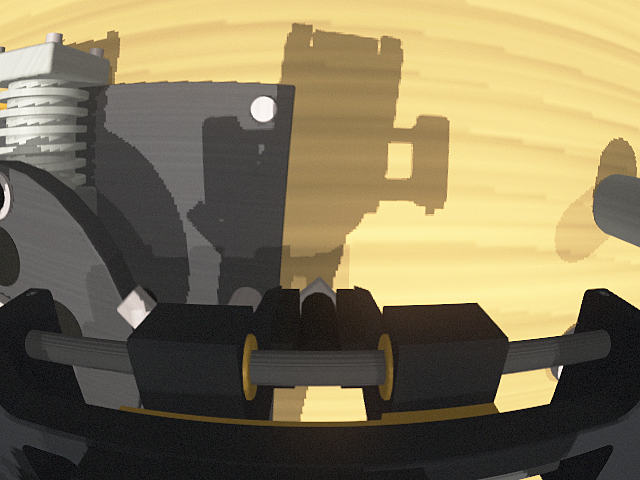

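View pics/side5.png

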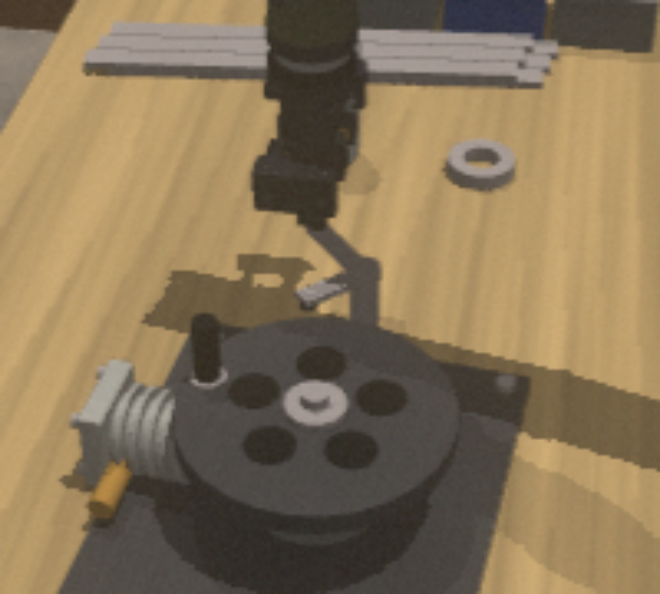

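The side view (lever end near 310,235, pad arm 320,290) shows the lever at about mid-swing, with the knob still between the fingers. The path's centre is about 7 mm off in tool coordinates, so I re-plan the rest.

```bash
python3 traj.py .5005 -.0922 .075 -49.2 -3.5 12 .5466 -.1452
```

```text
[{"dx": 6.3, "dy": 0.7, "dz": 0, "turn": 0, "grip": 0.15}, {"dx": 3.2, "dy": -3.3, "dz": 0, "turn": 0, "grip": 0.15}, {"dx": 2.9, "dy": -3.5, "dz": 0, "turn": 0, "grip": 0.15}, {"dx": 2.8, "dy": -3.7, "dz": 0, "turn": 0, "grip": 0.15}, {"dx": 2.5, "dy": -3.8, "dz": 0, "turn": 0, "grip": 0.15}, {"dx": 2.3, "dy": -4.0, "dz": 0, "turn": 0, "grip": 0.15}, {"dx": 2.0, "dy": -4.1, "dz": 0, "turn": 0, "grip": 0.15}, {"dx": 1.8, "dy": -4.2, "dz": 0, "turn": 0, "grip": 0.15}, {"dx": 1.5, "dy": -4.3, "dz": 0, "turn": 0, "grip": 0.15}, {"dx": 1.3, "dy": -4.4, "dz": 0, "turn": 0, "grip": 0.15}, {"dx": 1.0, "dy": -4.5, "dz": 0, "turn": 0, "grip": 0.15}, {"dx": 0.7, "dy": -4.5, "dz": 0, "turn": 0, "grip": 0.15}]
end phi -7.200000000000003 cmd 0.5749 -0.1016
```

Call:
send_rows(series=[{"dx":6.3,"dy":0.7,"dz":0,"turn":0,"grip":0.1},{"dx":3.2,"dy":-3.3,"dz":0,"turn":0,"grip":0.1},{"dx":2.9,"dy":-3.5,"dz":0,"turn":0,"grip":0.1},{"dx":2.8,"dy":-3.7,"dz":0,"turn":0,"grip":0.1}], force=10)

```text
clock: 22.55
tool_pos: [0.5631, -0.1362, 0.1331]
eef_rot: [1.0, -0.0, 0.002, 0.001]
contact_force: [2.0, -5.0, 3.1]
opening: 0.173
```

```bash
python3 st.py .5005 -.0922
```

```text
clk 22.55 pos [ 0.5631 -0.1362  0.1331] phi -35.07 R 0.0765 F [ 1.96 -4.98  3.14] Ftan_resist -2.95 Frad 4.46 open 0.173 mom [-1.16 -0.33  0.13]
```

Call:
send_rows(series=[{"dx":2.5,"dy":-3.8,"dz":0,"turn":0,"grip":0.1},{"dx":2.3,"dy":-4.0,"dz":0,"turn":0,"grip":0.1},{"dx":2.0,"dy":-4.1,"dz":0,"turn":0,"grip":0.1},{"dx":1.8,"dy":-4.2,"dz":0,"turn":0,"grip":0.1}], force=10)

```text
clock: 22.95
tool_pos: [0.5735, -0.1202, 0.1332]
eef_rot: [1.0, -0.0, 0.003, 0.001]
contact_force: [4.9, -6.5, 1.5]
opening: 0.175
```

```bash
python3 st.py .5005 -.0922
```

```text
clk 22.95 pos [ 0.5735 -0.1202  0.1332] phi -20.99 R 0.0782 F [ 4.85 -6.45  1.49] Ftan_resist -4.28 Frad 6.84 open 0.175 mom [-1.18 -1.04  0.13]
```

Call:
send_rows(series=[{"dx":2.2,"dy":-4.3,"dz":0,"turn":0,"grip":0.1},{"dx":1.8,"dy":-4.4,"dz":0,"turn":0,"grip":0.1},{"dx":1.0,"dy":-4.5,"dz":0,"turn":0,"grip":0.1}], force=10)

```text
clock: 23.25
tool_pos: [0.5789, -0.1063, 0.1332]
eef_rot: [1.0, 0.0, 0.004, 0.001]
contact_force: [5.7, -4.7, 0.4]
opening: 0.171
```

```bash
python3 st.py .5005 -.0922
```

```text
clk 23.25 pos [ 0.5789 -0.1063  0.1332] phi -10.18 R 0.0797 F [ 5.74 -4.73  0.39] Ftan_resist -3.64 Frad 6.48 open 0.171 mom [-0.88 -1.26  0.16]
```

Call:
send_rows(series=[{"dx":1.0,"dy":-3.0,"dz":0,"turn":0,"grip":0.1},{"dx":0.5,"dy":-3.0,"dz":0,"turn":0,"grip":0.1},{"dx":0,"dy":0,"dz":0,"turn":0,"grip":0.1}], force=10)

```text
clock: 23.55
tool_pos: [0.5795, -0.1049, 0.1332]
eef_rot: [1.0, -0.001, 0.003, 0.003]
contact_force: [4.6, -12.1, -0.6]
opening: 0.173
```

```bash
python3 st.py .5005 -.0922; python3 - <<'E'
from plant import *
import cv2,numpy as np
for n in ("side",):
    p=snapshot(n); im=p["img"][:,:,::-1]
    if n=="side": im=cv2.resize(im[150:330,220:420],None,fx=3.3,fy=3.3)
    cv2.imwrite(f"pics/{n}6.png",im); np.savez(f"{n}6.npz",**p)
E
```

```text
clk 23.55 pos [ 0.5795 -0.1049  0.1332] phi -9.12 R 0.08 F [  4.59 -12.07  -0.62] Ftan_resist -11.19 Frad 6.44 open 0.173 mom [-2.49 -0.93  0.14]
```

View pics/side6.png

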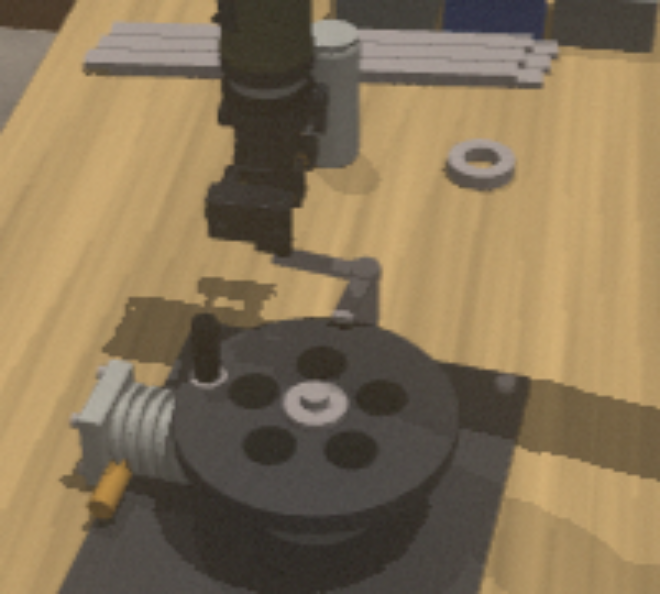

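The side view shows the pad arm over the rim (tip at 345,318) and the flywheel handle unmoved (207,345). The force rose sharply to 11 N, so the lever is on its stop. I relax, release and lift.

Call:
send_rows(series=[{"dx":0.5,"dy":1.5,"dz":0,"turn":0,"grip":0.1},{"dx":0.5,"dy":1.5,"dz":0,"turn":0,"grip":0.1},{"dx":0,"dy":0,"dz":0,"turn":0,"grip":0.3},{"dx":0,"dy":0,"dz":0,"turn":0,"grip":0.5},{"dx":0,"dy":0,"dz":0,"turn":0,"grip":0.6},{"dx":0,"dy":0,"dz":0,"turn":0,"grip":0.6},{"dx":0,"dy":0,"dz":-10,"turn":0,"grip":0.6},{"dx":0,"dy":0,"dz":-25,"turn":0,"grip":0.6},{"dx":0,"dy":0,"dz":-30,"turn":0,"grip":0.6},{"dx":0,"dy":0,"dz":-30,"turn":0,"grip":0.6},{"dx":0,"dy":40,"dz":-10,"turn":0,"grip":0.6},{"dx":-30,"dy":40,"dz":0,"turn":0,"grip":0.6},{"dx":-30,"dy":40,"dz":0,"turn":0,"grip":0.6},{"dx":-30,"dy":0,"dz":0,"turn":0,"grip":0.6},{"dx":0,"dy":0,"dz":0,"turn":0,"grip":0.6},{"dx":0,"dy":0,"dz":0,"turn":0,"grip":0.6}], force=10)

```text
clock: 25.2
tool_pos: [0.4878, -0.2228, 0.2384]
eef_rot: [1.0, -0.0, 0.001, -0.0]
contact_force: [1.2, 0.0, 1.2]
opening: 0.601
```

```bash
python3 - <<'E'
from plant import *
import cv2,numpy as np
from h import *
s=get_state(); print(s["clock"],s["tool_pos"],s["contact_force"])
for n in ("top","side","wrist"):
    p=snapshot(n); im=p["img"][:,:,::-1]
    if n=="side": im=cv2.resize(im[150:330,220:420],None,fx=3.3,fy=3.3)
    if n=="top": im=cv2.resize(im[150:330,200:400],None,fx=3.3,fy=3.3)
    cv2.imwrite(f"pics/{n}7.png",im); np.savez(f"{n}7.npz",**p)
    if n!="wrist":
        X=cloud(p)
        for nm,c in (("handle",(.6012,.049)),("knob",(.567,-.105))):
            m=(np.hypot(X[...,0]-c[0],X[...,1]-c[1])<.03)&(X[...,2]>.135)&(X[...,2]<.18); a=X[m]
            if len(a): print(n,nm,len(a),a.mean(0))
E
```

```text
25.2 [ 0.48775766 -0.22279401  0.23842942] [1.24607196 0.00662143 1.21412361]
top handle 82 [0.60077749 0.04868738 0.16216366]
top knob 46 [ 0.56702953 -0.10421884  0.15942547]
side handle 112 [0.6018379  0.05502553 0.1566895 ]
side knob 66 [ 0.56847417 -0.10003314  0.15329567]
```

View pics/top7.png

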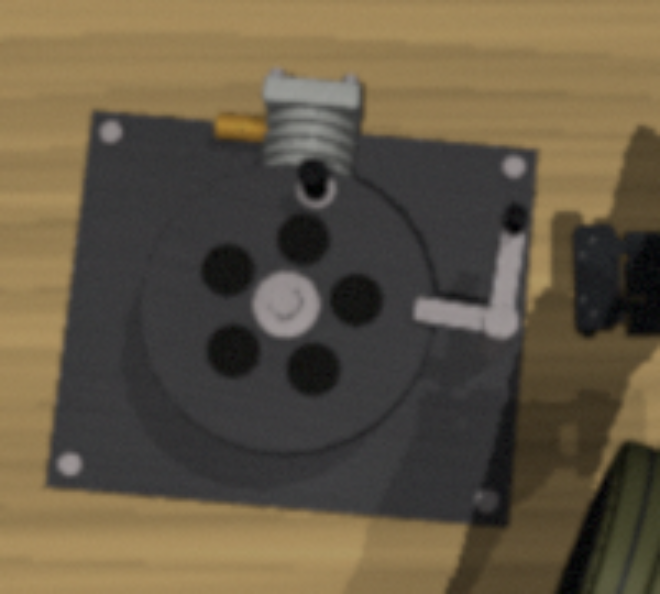

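View pics/wrist7.png

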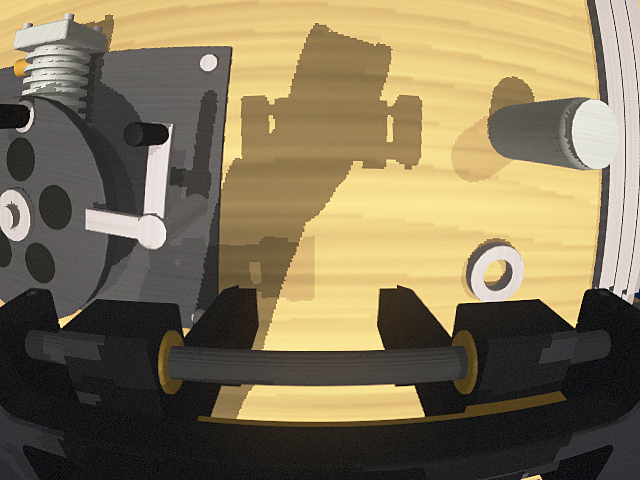

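The top view shows the pad arm over the rim pointing at the shaft (pad tip 420,308; knob 515,218) and the handle unmoved (315,180). The hand is clear and the bystanders look untouched.

```bash
python3 -c "
from plant import *
print(finish_job())"
```

```text
the job is handed in; nothing more can be done
None
```

I gripped the handle at 30 N and turned the flywheel clockwise through the compression peak (about 15 N measured). Then I let go, swung the lever onto its stop with a 10 N grip, backed clear and handed in at about 25 s.

- **Finding the top:** I put the top of compression at about 204° of turn. That is where the forward and backward moving forces cancel, so I turned the wheel back about 20° once to measure it.
- **Where the flywheel stopped:** It rests about 212° from its start, roughly 8° (0.14 rad) past the estimated top. The tangential force there was about 0 N. The top and side views show the handle unmoved after release and after the lever swing, within camera accuracy.
- **Lever:** The force at the knob rose sharply to 11 N at the stop. The last view puts the knob about 86° round from zero, with the pad over the rim.
- **Bystanders:** I only checked these by eye. The can and ring look unmoved in the last view; the spanner and offcut were not in it, and the arm never went near them.

**Checks that disagreed:**
- **Force against angle:** The force around the top changed faster with angle than the task stated (about 0.33 N/deg against 0.17 to 0.28). There were also small lurches of the wheel, so my estimate of the top is good to about ±2°, or 0.035 rad.
- **Knob path:** The knob followed a circle about 7 mm off my plan, giving up to about 10 N of sideways force until I corrected it mid-swing.
- **Follower pin:** I could not check its position directly.

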